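# Put the watering dippers away on the drip tray

### The arm

A 7-joint arm with a two-finger parallel gripper is mounted at the origin on the work surface. World frame = base frame: x ahead of the robot, y to its left, z up, the work surface at z = 0. Lengths are in m, angles in rad, forces in N, time in s.
With the tool pointing down it reaches from about 0.425 to 0.925 m from the base axis. Payload 6.8 kg.
Tool frame: the origin (TCP) lies between the finger pads; the fingertips stand 11 mm ahead of it and the grasp point (between the pads) lies 8 mm behind it; z points along the fingers, y is the line along which they close (so a half turn about z gives the same grasp; the last joint's range is limited). The gripper opens to 85 mm and grips with 20 to 120 N. Pads are 22 mm wide; open, the fingers measure 114 mm over their backs; the gripper's body (76 mm by 85 mm) begins 54 mm behind the grasp point. The pads swing forward as they close: fully open they stand 13 mm farther back than shut.
Start: joints at [-1.216, 0.477, 0.022, 1.555, -0.011, 1.109, -0.083], TCP at [0.301, 0.604, 0.242] pointing down, gripper open.
Joint ranges: [-2.96, 2.96], [-0.34, 2.1], [-1.41, 1.46], [0.24, 2.44], [-1.37, 4.51], [0.17, 1.92], [-2.96, 2.96]. Speed limits (rad/s): [2.39, 2.39, 3.14, 3.14, 3.14, 3.14, 3.14].

### API

Orientations are given as a rotation vector (axis times angle).
In Python, from bench import r gives the robot as it stands.
- The arm moves only by the tool send_rows, never from a script. Its argument "deltas" is a list of rows, each an object of numbers: "dx", "dy", "dz": the shift along the world's x, y, z in mm; "rx", "ry", "rz": the turn, a rotation vector about the world's x, y, z in degrees. A call has 1 to 5 rows; each row is the pose to reach, as a shift and turn from the pose commanded when the call began; what a row does not reach only later rows make up. A row lasts 1/12 s, in which the tool goes at most 41.7 mm and 7.16 degrees, less where a joint would pass 70% of its speed; a pose out of reach is approached as far as the arm can. A call with a gripper value outside its range is refused whole. "jaw" is the finger opening in mm, from 0 to 85.4, set as the call begins (left out, the last holds). The fingers move at their own pace and stop on an object; "newtons" is the grip in N (left out, the last holds). Time passes only in rows, so rows that repeat a pose let the fingers close. It gives the time, the measured TCP pose, the force, the opening and the grip force at its end, in the units of the state.
- r.get_obs(): the state, without advancing time (a new reading comes with each control period).
- r.grab_frame(name): name is "scene" or "side" or "wrist"; returns a dict with "frame" (400x640x3 uint8, blue, green, red), "z_map" (400x640 float32, m along the optical axis (not along the pixel's ray), 0 where there is no reading), "vertical_fov" (degrees; the focal length in pixels is half the picture's height over the tangent of half this angle, whatever the lens; pixels are square), "cx", "cy" (the principal point, pixels), "xyz" and "orientation" of the camera in the world. Camera axes: x right, y down, z forward; pixel columns grow to the right and rows downward; lengths in m; the calibration is good to about 2 mm. The wrist camera is an equidistant fisheye: a pixel r from the principal point sees the ray r / f radians off the axis. A picture is of the moment at which its call begins.
- r.hand_in(): hands the job in; it is judged then, once.
The state is a dict: "clock": time; "joints": joint angles; "qvel": joint speeds; "tau": joint torques, N m; "tcp_pos": TCP position; "orientation": TCP orientation; "contact_force": force on the tool from outside, world axes, zero at the start; "moment": the same for the moment, N m; "grip_width": finger opening in m; "gripper_force": force on a finger pad.
Only numpy, scipy, OpenCV 4.12 (cv2) and the standard library are available. Lean on these libraries where they do the work, as an engineer would, in place of code of your own. Each camera call takes 0.05 s, during which the arm holds its last target. There are 200 camera calls.

### The job

Tidy the bench after watering. First, while the white tray is still empty, push it across the slats until its whole foot stands on the grey tile (set aside a dipper that stands in the way); then stack every dipper there is upright in the tray as one nest, each seated fully down in the one below, with the handles fanned out well apart (at least 5 cm between any two handle ends) so that each can be lifted out freely. Leave the pruner and the hand fork where they lie.

Things in the scene. Friction and masses are not known exactly. Their poses are not given: they have to be found in the camera images.
- dippera: aluminium dipper (None if absent), open cup 72 high: foot 66 across, side widening to 99 at height 57, there stepping out to an upright collar 114 across outside, 104 inside, to the rim. Wall 2, floor 4, 0.16 kg, balance point 6 from the axis towards the handle, 29 up. Seated in another, its collar stands on that one's rim, 15 higher. Origin: centre of the foot's underside; z up, x along the handle. Starts at right, nearer
- dippera_end (a point): middle of the free end of dippera's handle, 131 from the cup's axis, 70 above the foot. The handle runs level along +x: thin neck, then a flat-sided wooden grip 14 wide, 24 tall, from 63 to 131 from the axis and 58 to 82 above the foot (10 above the rim): a dipper whose handle lies over another's cannot seat
- dipperb: another dipper just like dippera, same origin and axes (None if absent). Starts upright, right, farther
- dipperb_end (a point): middle of the free end of the handle of dipperb, as for dippera
- dipperc: another dipper just like dippera, same origin and axes (None if absent). Starts upright, left, nearer
- dipperc_end (a point): middle of the free end of the handle of dipperc, as for dippera
- dipperd: another dipper just like dippera, same origin and axes (None if absent). Starts upright, left, farther
- dipperd_end (a point): middle of the free end of the handle of dipperd, as for dippera
- dippere: another dipper just like dippera, same origin and axes (None if absent). Starts upright, on the tile
- dippere_end (a point): middle of the free end of the handle of dippere, as for dippera
- tray: loose, round white ceramic tray, 0.7 kg: foot 144 across, rim 160 across and 24 high, wall 8, flat floor 8 thick, 132 across inside. Empty at the start, some 16 cm to the robot's right of the tile; slides when its side is pushed with 3 to 10 N. Origin: centre of its underside, z up
- tile: square dark-grey stone tile, 200 x 200, let into the bench's slats flush with them, fixed: nothing to climb. A dipper (dippere) may stand on it at the start. Origin: its centre on the bench's surface; x and y along its sides.
- pruner: bystander: closed black plastic pruner with steel blades, about 165 long and 20 high, lying loose on the far side of the bench
- handfork: bystander: aluminium three-tined hand fork, about 265 long and 26 high, lying loose on the far side of the bench. Farther out and clear of the work stand a fixed cobalt planter (far left, 130 high) and a fixed clear acrylic propagation box (far right, 150 high)
Things that resemble listed ones, but are neither listed nor needed, are in the scene too. What is shaped like the dipperc but green or turquoise is not meant. There is more than one size of the tray; the one meant has the size given above.

How it is judged:
By the outcome, as a careful person would: the job done as asked, in the order asked, and still so for the second after the job is handed in, with the robot touching nothing.
Of dippera, dipperb, dipperc, dipperd, dippere only 3 to 5 are there at a start; the rules pass over those that are not, and their reading is None.
At some moment in a run one of dippera, dipperb, dipperc, dipperd, dippere may be knocked a few centimetres aside while the robot is not near it.
It also fails if it takes over 210 s, if anything falls off the work surface, if the arm or the gripper's body presses on something with over 40 N, if the wrist force passes 120 N, or if a joint passes its speed limit or range.

## Working session

There is one attempt and no reset: what is moved stays moved. The work goes in short steps, Python scripts to look and compute and a tool call to move; the robot and the scene stay as the last step left them, time stands still between calls to the robot, and variables do not carry over. Pictures are saved under pics/ and viewed, at most 14 in all, crops included, and the job is handed in when it is done.

Besides the shell and the picture viewer there is one more tool, called after "Call:" as a command line: name --argument value ..., lists and objects as JSON in quotes. send_rows: Moves the arm, as the interface text tells. Its arguments: {"type":"object","properties":{"deltas":{"type":"array","items":{"type":"object","properties":{"dx":{"type":"number"},"dy":{"type":"number"},"dz":{"type":"number"},"rx":{"type":"number"},"ry":{"type":"number"},"rz":{"type":"number"}}}},"jaw":{"type":"number"},"newtons":{"type":"number"}},"required":["deltas"]}

```bash
mkdir -p pics; ls
cat > h.py <<'E'
import numpy as np, cv2
from scipy.spatial.transform import Rotation as R
from bench import r
def grab(n):
    d=r.grab_frame(n); d['R']=R.from_rotvec(d['orientation']).as_matrix() if np.size(d['orientation'])==3 else np.array(d['orientation']); d['f']=200/np.tan(np.radians(d['vertical_fov'])/2); return d
def cloud(d,fish=False):
    z=d['z_map']; v,u=np.mgrid[0:400,0:640].astype(float)
    a=(u-d['cx'])/d['f']; b=(v-d['cy'])/d['f']
    if fish:
        t=np.hypot(a,b)+1e-9; k=np.tan(np.minimum(t,1.4))/t; a=a*k;b=b*k
    P=np.stack([a*z,b*z,z],-1)@d['R'].T+np.array(d['xyz'])
    P[z<=0]=np.nan
    return P
E
python3 - <<'E'
from h import *
for n in ['scene','side','wrist']:
    d=grab(n); cv2.imwrite(f'pics/{n}0.png',d['frame']); print(n,d['xyz'],d['orientation'],d['vertical_fov'],d['cx'],d['cy'],(d['z_map']>0).mean())
    np.savez(f'{n}0.npz',P=cloud(d,n=='wrist'),img=d['frame'])
print(r.get_obs())
E
```

```text
pics
scene [1.46578982 1.11147032 1.13435681] [-0.9935906  -2.3498644   1.18284258] 45.66178485715163 322.0411903619466 199.44208993692703 0.98601171875
side [ 0.31137636 -1.07520597  1.06141451] [-2.25614897  0.1626556  -0.07600614] 53.815266933576744 315.24221585502096 206.39711053706037 0.996046875
wrist [0.23610253 0.63729224 0.37312671] [2.45267612 1.51900199 0.22201304] 65.70646984690485 319.71170360853927 204.3270800684228 0.9947578125
{'clock': 0.15, 'joints': array([-1.21607426,  0.47760912,  0.02235575,  1.55620657, -0.01148349,
        1.10930071, -0.08309183]), 'qvel': array([-0.00033189, -0.00281723,  0.00105399, -0.00054885, -0.00044266,
       -0.00082507,  0.00184064]), 'tau': array([ 3.32948403e-03, -5.96925581e+01,  1.61050703e+00, -2.81489271e+01,
        1.26299993e-02,  6.52383649e-03,  2.13882544e-05]), 'tcp_pos': array([0.30118956, 0.60359148, 0.24155748]), 'orientation': array([-7.20441688e-01, -3.05765760e+00,  2.16773710e-03]), 'contact_force': array([0.1298713 , 0.05517404, 0.29928215]), 'moment': array([0.01704168, 0.00135573, 0.02695969]), 'gripper_force': 0.0, 'grip_width': 0.08544628034693605}
```

View pics/scene0.png

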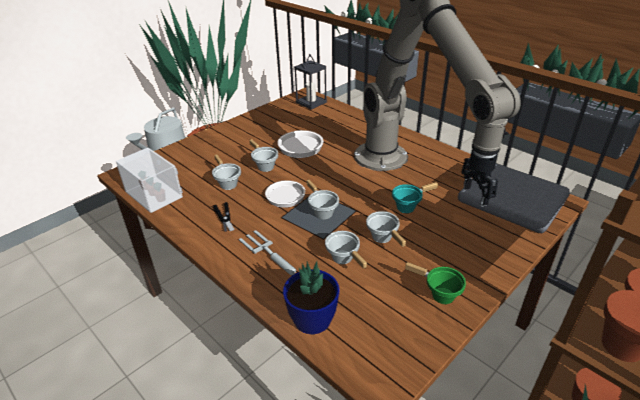

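View pics/side0.png

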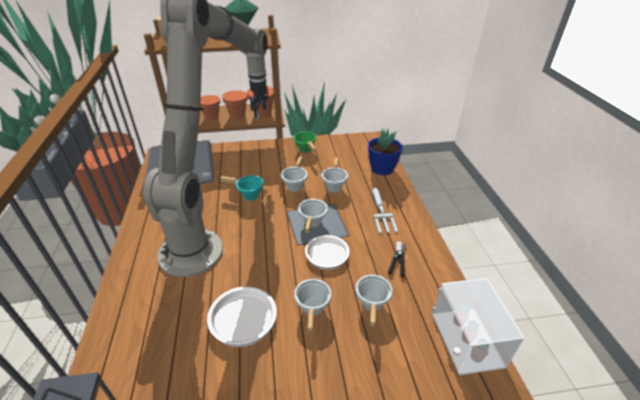

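Both views show five metal dippers, at scene px (227,176), (264,158), (323,205), (382,227) and (342,247). The white tray is at (285,193), the tile at (318,215), and the larger tray at (300,145) is a decoy.

```bash
cat >> h.py <<'E'
def circ(p):
    A=np.c_[2*p,np.ones(len(p))]; s=np.linalg.lstsq(A,(p**2).sum(1),rcond=None)[0]; return s[:2],np.sqrt(s[2]+s[:2]@s[:2])
def dippers(Ps,imgs):
    """rim circle + handle for all metal cups; Ps list of clouds"""
    out=[]
    for P,im in zip(Ps,imgs):
        hsv=cv2.cvtColor(im,cv2.COLOR_BGR2HSV)
        ok=(P[...,2]>.058)&(P[...,2]<.09)&(P[...,0]>.3)&(P[...,0]<1.05)&(abs(P[...,1])<.6)
        g=np.full((400,640),0,np.uint8); g[ok]=1
        n,L,S,_=cv2.connectedComponentsWithStats(g,connectivity=8)
        for i in range(1,n):
            if S[i,4]<60: continue
            m=L==i; sat=hsv[...,1][m]; p=P[m]; 
            rim=p[(sat<70)&(abs(p[:,2]-.071)<.004)][:,:2]; 
            if len(rim)<25: continue
            c,rad=circ(rim)
            for _ in range(4):
                e=abs(np.hypot(*(rim-c).T)-rad); q=rim[e<max(.003,np.median(e)*1.5)]
                if len(q)>15: c,rad=circ(q)
            h=p[np.hypot(*(p[:,:2]-c).T)>.075]; hd=h[:,:2].mean(0)-c if len(h) else [np.nan]*2
            out.append((c.round(4),round(rad,4),len(rim),len(h),round(float(np.degrees(np.arctan2(hd[1],hd[0]))),1),round(float(np.hypot(*(h[:,:2]-c).T).max()),3) if len(h) else 0,round(float(np.median(sat))),p[:,2].max().round(3)))
    return out
E
python3 - <<'E'
from h import *
for n in ['scene','side']:
    D=np.load(n+'0.npz'); P,im=D['P'],D['img']
    print(n)
    for o in dippers([P],[im]): print(*o)
    hsv=cv2.cvtColor(im,cv2.COLOR_BGR2HSV)
    # tray rim
    m=((abs(P[...,2]-.0235)<.004)&(hsv[...,1]<60)&(hsv[...,2]>120)&(P[...,0]>.3)&(P[...,0]<1)&(abs(P[...,1])<.5)).astype(np.uint8)
    k,L,S,_=cv2.connectedComponentsWithStats(m,connectivity=8)
    for i in range(1,k):
        if S[i,4]>40:
            q=P[L==i][:,:2]; print('tray?',circ(q),q.min(0),q.max(0),S[i,4])
    t=((abs(P[...,2])<.006)&(hsv[...,1]<70)&(hsv[...,2]<110)&(P[...,0]>.4)&(P[...,0]<.9)&(abs(P[...,1])<.3)).astype(np.uint8)
    t=cv2.morphologyEx(t,cv2.MORPH_OPEN,np.ones((3,3)))
    k,L,S,_=cv2.connectedComponentsWithStats(t)
    for i in range(1,k):
        if S[i,4]>150:
            q=P[L==i][:,:2].astype(np.float32); print('tile?',S[i,4],cv2.minAreaRect(q))
    b=[(170,440,100,300),(260,460,150,340)][n=='side']
    c=im[b[2]:b[3],b[0]:b[1]]; cv2.imwrite(f'pics/c_{n}.png',cv2.resize(c,None,fx=2.9,fy=2.9,interpolation=cv2.INTER_CUBIC))
E
```

```text
scene
[ 0.415  -0.3028] 0.0548 87 40 -100.0 0.134 16 0.089
[ 0.6075 -0.3117] 0.0542 100 31 -104.5 0.132 16 0.088
[ 0.852  -0.4782] 0.1 92 356 66.6 0.133 6 0.09
[0.4719 0.1084] 0.0543 113 51 -105.6 0.13 16 0.089
[0.4235 0.3501] 0.0544 143 100 70.0 0.136 18 0.087
[0.5987 0.3201] 0.0543 157 104 75.0 0.131 17 0.087
tray? (array([ 0.49815018, -0.08351526]), np.float64(0.07285433898092931)) [ 0.43254057 -0.16074347] [ 0.57412136 -0.09786514] 70
tray? (array([ 0.4983254 , -0.08203105]), np.float64(0.07565969150029267)) [ 0.41488067 -0.11673029] [ 0.57578733 -0.0019298 ] 72
tray? (array([0.75466576, 0.1875938 ]), np.float64(0.04380227600188029)) [0.75260232 0.10458272] [0.77803844 0.26228213] 131
tile? 1005 ((0.4999707043170929, 0.09376902878284454), (0.17998307943344116, 0.20971077680587769), 9.219206809997559)
side
[0.4234 0.3444] 0.0545 102 26 70.3 0.134 15 0.088
[0.598  0.3128] 0.0548 92 22 76.4 0.13 15 0.088
[0.4709 0.1016] 0.0544 113 59 -106.5 0.132 16 0.088
[ 0.6063 -0.3194] 0.0542 186 95 -106.5 0.129 15 0.087
[ 0.4135 -0.3087] 0.0547 202 102 -101.1 0.132 15 0.087
[ 0.8504 -0.5071] 0.0909 143 508 -123.9 0.136 4 0.09
tray? (array([0.75985258, 0.17331626]), np.float64(0.04449126439751769)) [0.74951508 0.09124728] [0.77610568 0.25713793] 87
tray? (array([ 0.49724744, -0.0870347 ]), np.float64(0.07442438799121558)) [ 0.41891345 -0.16553206] [ 0.57553841 -0.00659811] 246
tray? (array([ 0.60871545, -0.31280848]), np.float64(0.03320258763131247)) [ 0.58282089 -0.31014268] [ 0.6442338 -0.2784103] 50
tray? (array([ 0.41571298, -0.30492195]), np.float64(0.03504090021146287)) [ 0.39290801 -0.31306997] [ 0.4526041  -0.26674218] 52
tile? 252 ((0.4580216705799103, 0.035061314702034), (0.1180528923869133, 0.0667414516210556), 23.817472457885742)
```

View pics/c_scene.png

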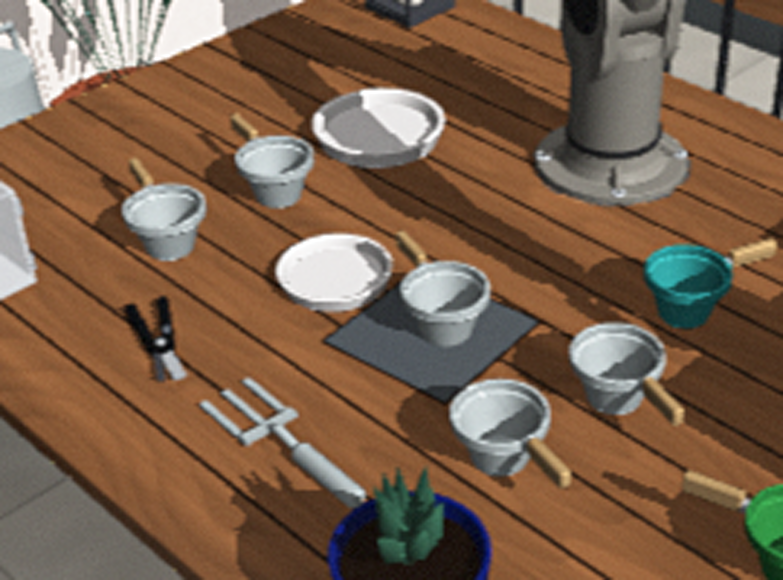

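```bash
cat >> h.py <<'E'
def ray(d,u,v,z):
    w=d['R']@np.array([(u-d['cx'])/d['f'],(v-d['cy'])/d['f'],1]); o=np.array(d['xyz']); return (o+w*(z-o[2])/w[2])[:2]
E
python3 - <<'E'
from h import *
d=grab('scene')
pts=[ray(d,170+u/2.9,100+v/2.9,0) for u,v in [(325,340),(450,400),(540,322)]]
print('corners',pts,'centre',(pts[0]+pts[2])/2)
P=cloud(d); hsv=cv2.cvtColor(d['frame'],cv2.COLOR_BGR2HSV)
m=(P[...,2]>.008)&(P[...,2]<.04)&(P[...,0]>.62)&(P[...,0]<1)&(abs(P[...,1])<.35)
k,L,S,_=cv2.connectedComponentsWithStats(m.astype(np.uint8),connectivity=8)
for i in range(1,k):
    if S[i,4]>30: q=P[L==i]; print(S[i,4],q.min(0).round(3),q.max(0).round(3))
E
```

```text
corners [array([0.59468843, 0.00617355]), array([0.56628592, 0.20695172]), array([0.37386957, 0.1850976 ])] centre [0.484279   0.09563557]
51 [ 0.621 -0.328  0.011] [ 0.651 -0.275  0.04 ]
227 [ 0.689 -0.223  0.008] [ 0.795 -0.062  0.026]
404 [0.715 0.    0.008] [0.796 0.263 0.03 ]
55 [0.622 0.302 0.008] [0.64  0.349 0.039]
```

Call:
send_rows --deltas '[{"dx": 10, "dy": -38, "rz": -5.3}, {"dx": 20, "dy": -76, "rz": -10.6}, {"dx": 30, "dy": -114, "rz": -15.9}, {"dx": 40, "dy": -152, "rz": -21.2}, {"dx": 50, "dy": -191, "rz": -26.5}]' --jaw 50 --newtons 60

```text
$.deltas[0]: bad value
```

Call:
send_rows --deltas '[{"dx": 10, "dy": -38, "rz": -5.3}, {"dx": 20, "dy": -76, "rz": -10.6}, {"dx": 30, "dy": -114, "rz": -15.9}, {"dx": 40, "dy": -152, "rz": -21.2}, {"dx": 50, "dy": -191, "rz": -26.5}]'

```text
$.deltas[0]: bad value
```

Call:
send_rows --deltas '[{"dx": 10, "dy": -38, "rz": -5.3}, {"dx": 20, "dy": -76, "rz": -10.6}, {"dx": 30, "dy": -114, "rz": -15.9}, {"dx": 49, "dy": -192, "rz": -26.5}, {"dx": 49, "dy": -192, "rz": -26.5}]'

```text
$.deltas[0]: bad value
```

Call:
send_rows --deltas '[{"dz": -35}, {"dz": -70}, {"dz": -100}, {"dz": -100}, {"dz": -100}]'

```text
$.deltas[0]: bad value
```

Call:
send_rows --deltas '[{"dx": 10, "dy": -38, "dz": 0, "rx": 0, "ry": 0, "rz": -5.3}, {"dx": 20, "dy": -76, "dz": 0, "rx": 0, "ry": 0, "rz": -10.6}, {"dx": 30, "dy": -114, "dz": 0, "rx": 0, "ry": 0, "rz": -15.9}, {"dx": 40, "dy": -152, "dz": 0, "rx": 0, "ry": 0, "rz": -21.2}, {"dx": 50, "dy": -191, "dz": 0, "rx": 0, "ry": 0, "rz": -26.5}]' --jaw 50 --newtons 60

```text
clock: 0.62
tcp_pos: [0.3515, 0.4112, 0.2421]
orientation: [-1.408, -2.808, -0.0]
contact_force: [0.9, 0.4, 0.7]
grip_width: 0.05
gripper_force: 0.0
```

Call:
send_rows --deltas '[{"dx": 10, "dy": -38, "dz": 0, "rx": 0, "ry": 0, "rz": -5.3}, {"dx": 20, "dy": -76, "dz": 0, "rx": 0, "ry": 0, "rz": -10.6}, {"dx": 30, "dy": -114, "dz": 0, "rx": 0, "ry": 0, "rz": -15.9}, {"dx": 40, "dy": -152, "dz": 0, "rx": 0, "ry": 0, "rz": -21.2}, {"dx": 50, "dy": -191, "dz": 0, "rx": 0, "ry": 0, "rz": -26.5}]'

```text
clock: 1.03
tcp_pos: [0.4014, 0.2203, 0.2424]
orientation: [-2.014, -2.411, -0.001]
contact_force: [0.4, -0.6, 0.2]
grip_width: 0.0499
gripper_force: 0.0
```

Call:
send_rows --deltas '[{"dx": 10, "dy": -38, "dz": 0, "rx": 0, "ry": 0, "rz": -5.3}, {"dx": 20, "dy": -76, "dz": 0, "rx": 0, "ry": 0, "rz": -10.6}, {"dx": 30, "dy": -114, "dz": 0, "rx": 0, "ry": 0, "rz": -15.9}, {"dx": 40, "dy": -152, "dz": 0, "rx": 0, "ry": 0, "rz": -21.2}, {"dx": 49, "dy": -191, "dz": 0, "rx": 0, "ry": 0, "rz": -26.5}]'

```text
clock: 1.45
tcp_pos: [0.4505, 0.0293, 0.2426]
orientation: [-2.513, -1.885, -0.002]
contact_force: [1.8, 0.6, -0.2]
grip_width: 0.0499
gripper_force: 0.0
```

Call:
send_rows --deltas '[{"dx": 0, "dy": 0, "dz": -35, "rx": 0, "ry": 0, "rz": 0}, {"dx": 0, "dy": 0, "dz": -70, "rx": 0, "ry": 0, "rz": 0}, {"dx": 0, "dy": 0, "dz": -100, "rx": 0, "ry": 0, "rz": 0}, {"dx": 0, "dy": 0, "dz": -100, "rx": 0, "ry": 0, "rz": 0}]'

```text
clock: 1.78
tcp_pos: [0.4467, 0.0302, 0.1381]
orientation: [-2.507, -1.888, 0.014]
contact_force: [-0.9, 0.2, 0.1]
grip_width: 0.0497
gripper_force: 0.0
```

Run:
```python
from h import *
d=grab('wrist'); cv2.imwrite('pics/w1.png',d['frame']); P=cloud(d,True)
for o in dippers([P],[d['frame']]): print(*o)
o=r.get_obs(); print(o['tcp_pos'],R.from_rotvec(o['orientation']).as_matrix().round(3).tolist(),o['joints'].round(2),o['clock'])
```

```text
[0.4715 0.1071] 0.0538 4797 1395 -107.1 0.13 10 0.084
[ 0.8353 -0.45  ] 0.0728 250 463 73.9 0.111 6 0.09
[0.44822821 0.03034402 0.14048911] [[0.277, 0.961, -0.006], [0.961, -0.277, -0.002], [-0.004, -0.005, -1.0]] [-0.64  0.27  0.5   2.2  -0.2   0.72 -0.28] 1.8333
```

View pics/w1.png

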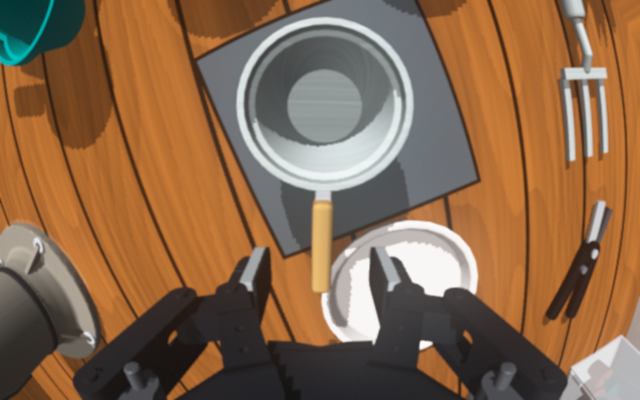

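The wrist view shows the handle at (322,245) between the fingers, with the tray to the right at (400,285). The position matches my estimate, so I grip.

Call:
send_rows --deltas '[{"dx": 0, "dy": 0, "dz": -38, "rx": 0, "ry": 0, "rz": -1}, {"dx": 0, "dy": 0, "dz": -70, "rx": 0, "ry": 0, "rz": -1}, {"dx": 0, "dy": 0, "dz": -80, "rx": 0, "ry": 0, "rz": -1}, {"dx": 0, "dy": 0, "dz": -80, "rx": 0, "ry": 0, "rz": -1}]'

```text
clock: 2.17
tcp_pos: [0.4499, 0.0312, 0.062]
orientation: [-2.524, -1.868, 0.003]
contact_force: [-0.2, -0.2, 0.7]
grip_width: 0.0498
gripper_force: 0.0
```

Call:
send_rows --deltas '[{"dx": 0, "dy": 0, "dz": 0, "rx": 0, "ry": 0, "rz": 0}, {"dx": 0, "dy": 0, "dz": 0, "rx": 0, "ry": 0, "rz": 0}, {"dx": 0, "dy": 0, "dz": 0, "rx": 0, "ry": 0, "rz": 0}, {"dx": 0, "dy": 0, "dz": 0, "rx": 0, "ry": 0, "rz": 0}, {"dx": 0, "dy": 0, "dz": 0, "rx": 0, "ry": 0, "rz": 0}]' --jaw 5

```text
clock: 2.58
tcp_pos: [0.4514, 0.0312, 0.0639]
orientation: [2.525, 1.868, 0.004]
contact_force: [-1.9, -0.7, 9.3]
grip_width: 0.013
gripper_force: 61.9
```

Call:
send_rows --deltas '[{"dx": 0, "dy": 0, "dz": 0, "rx": 0, "ry": 0, "rz": 0}, {"dx": 0, "dy": 0, "dz": 10, "rx": 0, "ry": 0, "rz": 0}, {"dx": 0, "dy": 0, "dz": 30, "rx": 0, "ry": 0, "rz": 0}, {"dx": 0, "dy": 0, "dz": 50, "rx": 0, "ry": 0, "rz": 0}, {"dx": 0, "dy": 0, "dz": 50, "rx": 0, "ry": 0, "rz": 0}]'

```text
clock: 3.0
tcp_pos: [0.4525, 0.0312, 0.1159]
orientation: [2.525, 1.867, 0.009]
contact_force: [0.8, 0.3, -0.8]
grip_width: 0.0131
gripper_force: 60.3
```

Run:
```python
from h import *
d=grab('wrist'); P=cloud(d,True)
m=(P[...,2]>.1)&(P[...,2]<.14)&(P[...,1]>.02)&(P[...,1]<.2)&(P[...,0]<.6)&(P[...,0]>.38)&(cv2.cvtColor(d['frame'],cv2.COLOR_BGR2HSV)[...,1]<60)
q=P[m]; c,rad=circ(q[:,:2]); A=np.c_[q[:,:2]-c,np.ones(len(q))]
top=q[np.hypot(*(q[:,:2]-c).T)>rad-.002]
print(c,rad,len(q), np.linalg.lstsq(np.c_[top[:,:2]-c,np.ones(len(top))],top[:,2],rcond=None)[0])
hs=cv2.cvtColor(d['frame'],cv2.COLOR_BGR2HSV); t=((abs(P[...,2])<.006)&(hs[...,1]<80)&(hs[...,2]<140)&(P[...,0]>.36)&(P[...,0]<.65)&(P[...,1]>-.05)&(P[...,1]<.24)).astype(np.uint8)
t=cv2.morphologyEx(t,cv2.MORPH_OPEN,np.ones((5,5)));k,L,S,_=cv2.connectedComponentsWithStats(t); i=1+S[1:,4].argmax()
print(S[i,4],cv2.minAreaRect(P[L==i][:,:2].astype(np.float32)))
```

```text
[0.47391983 0.10252887] 0.05129169916211711 28836 [-0.02345818 -0.09009333  0.11880315]
3240 ((0.5550941824913025, 0.01300857961177826), (0.1335107833147049, 0.061625540256500244), 38.78538513183594)
```

Call:
send_rows --deltas '[{"dx": 34, "dy": 5, "dz": 10, "rx": 0, "ry": 0, "rz": 0}, {"dx": 68, "dy": 10, "dz": 10, "rx": 0, "ry": 0, "rz": 0}, {"dx": 102, "dy": 15, "dz": 10, "rx": 0, "ry": 0, "rz": 0}, {"dx": 136, "dy": 20, "dz": 10, "rx": 0, "ry": 0, "rz": 0}, {"dx": 168, "dy": 24, "dz": 10, "rx": 0, "ry": 0, "rz": 0}]'

```text
clock: 3.47
tcp_pos: [0.6195, 0.0558, 0.1216]
orientation: [-2.524, -1.869, 0.001]
contact_force: [-0.6, -0.3, -2.4]
grip_width: 0.013
gripper_force: 60.3
```

Call:
send_rows --deltas '[{"dx": 0, "dy": 0, "dz": 0, "rx": 0, "ry": 0, "rz": 0}, {"dx": 0, "dy": 0, "dz": -20, "rx": 0, "ry": 0, "rz": 0}, {"dx": 0, "dy": 0, "dz": -40, "rx": 0, "ry": 0, "rz": 0}, {"dx": 0, "dy": 0, "dz": -50, "rx": 0, "ry": 0, "rz": 0}, {"dx": 0, "dy": 0, "dz": -58, "rx": 0, "ry": 0, "rz": 0}]'

```text
clock: 3.88
tcp_pos: [0.6165, 0.054, 0.063]
orientation: [-2.525, -1.868, 0.006]
contact_force: [-15.7, -13.0, 38.0]
grip_width: 0.0131
gripper_force: 66.6
```

Call:
send_rows --deltas '[{"dx": 0, "dy": 0, "dz": 0, "rx": 0, "ry": 0, "rz": 0}, {"dx": 0, "dy": 0, "dz": 0, "rx": 0, "ry": 0, "rz": 0}, {"dx": 0, "dy": 0, "dz": 0, "rx": 0, "ry": 0, "rz": 0}, {"dx": 0, "dy": 0, "dz": 0, "rx": 0, "ry": 0, "rz": 0}]' --jaw 50

```text
clock: 4.22
tcp_pos: [0.6189, 0.0555, 0.065]
orientation: [2.525, 1.869, 0.002]
contact_force: [0.3, 0.6, 0.5]
grip_width: 0.0501
gripper_force: 0.0
```

Call:
send_rows --deltas '[{"dx": 0, "dy": 0, "dz": 30, "rx": 0, "ry": 0, "rz": 0}, {"dx": 0, "dy": 0, "dz": 65, "rx": 0, "ry": 0, "rz": 0}, {"dx": 0, "dy": 0, "dz": 100, "rx": 0, "ry": 0, "rz": 0}, {"dx": 0, "dy": 0, "dz": 120, "rx": 0, "ry": 0, "rz": 0}, {"dx": 0, "dy": 0, "dz": 120, "rx": 0, "ry": 0, "rz": 0}]'

```text
clock: 4.63
tcp_pos: [0.6217, 0.0552, 0.1902]
orientation: [2.523, 1.866, 0.014]
contact_force: [0.4, 0.3, 0.3]
grip_width: 0.05
gripper_force: 0.0
```

Run:
```python
from h import *
d=grab('wrist'); P=cloud(d,True); cv2.imwrite('pics/w2.png',d['frame'])
for o in dippers([P],[d['frame']]): print(*o)
o=r.get_obs(); print(o['tcp_pos'],R.from_rotvec(o['orientation']).as_matrix().round(3).tolist(),o['joints'].round(2),o['clock'])
```

```text
[0.4237 0.3478] 0.0541 731 0 nan 0 9 0.074
[0.6388 0.13  ] 0.0539 2945 933 -106.6 0.13 8 0.084
[0.62022473 0.05542761 0.18749567] [[0.292, 0.956, 0.006], [0.956, -0.292, 0.002], [0.004, 0.005, -1.0]] [-0.56  0.48  0.5   1.77 -0.28  0.95 -0.24] 4.6833
```

View pics/w2.png

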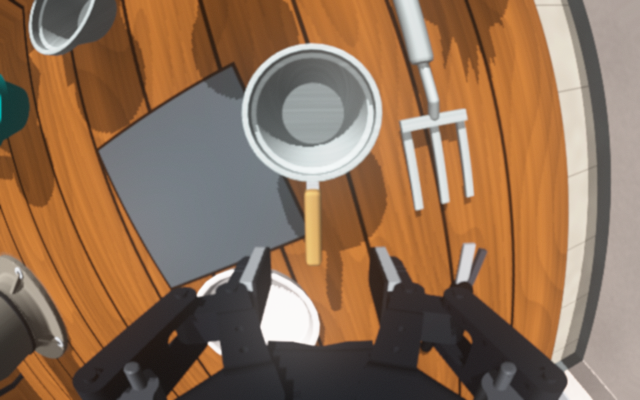

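e stands upright at (.639,.130), and the tile is fully visible with corners at px (233,64), (98,150), (173,287) and (303,235).

Run:
```python
from h import *
d=grab('wrist'); P=cloud(d,True)
c=[np.nanmedian(P[v-2:v+3,u-2:u+3].reshape(-1,3),axis=0).round(4) for u,v in [(233,64),(98,150),(173,287),(303,235)]]
print(c,np.mean(c,0), [np.hypot(*(c[i]-c[i-1])[:2]).round(3) for i in range(4)])
C=[]
for n in ['scene','side']:
    d=grab(n); P=cloud(d); hsv=cv2.cvtColor(d['frame'],cv2.COLOR_BGR2HSV)
    m=(abs(P[...,2]-.022)<.005)&(hsv[...,1]<60)&(hsv[...,2]>110)&(np.hypot(P[...,0]-.498,P[...,1]+.084)<.1); q=P[m][:,:2]
    print(n,len(q),q.min(0),q.max(0),cv2.minEnclosingCircle(q.astype(np.float32)))
    t=(abs(P[...,2])<.01)&(hsv[...,1]<90)&(hsv[...,2]<120)&(P[...,0]>.36)&(P[...,0]<.62)&(P[...,1]>-.02)&(P[...,1]<.22)
    t=cv2.morphologyEx(t.astype(np.uint8),cv2.MORPH_OPEN,np.ones((3,3)));k,L,S,_=cv2.connectedComponentsWithStats(t); i=1+S[1:,4].argmax()
    print(S[i,4],cv2.minAreaRect(P[L==i][:,:2].astype(np.float32)))
```

```text
[array([0.5741, 0.2061, 0.0009]), array([0.3736, 0.1828, 0.0008]), array([ 0.4008, -0.0148,  0.001 ]), array([0.5875, 0.0071, 0.001 ])] [0.484    0.0953   0.000925] [np.float64(0.199), np.float64(0.202), np.float64(0.199), np.float64(0.188)]
scene 168 [ 0.41446959 -0.16047319] [ 0.57617422 -0.00114791] ((0.49910828471183777, -0.0855175256729126), 0.08518948405981064)
1434 ((0.4853501319885254, 0.09309316426515579), (0.2056499719619751, 0.20885905623435974), 7.025475025177002)
side 288 [ 0.41949578 -0.16582304] [ 0.57531764 -0.00506459] ((0.4976980984210968, -0.08519848436117172), 0.0808321163058281)
57 ((0.5846430063247681, 0.04245132580399513), (0.018821246922016144, 0.07757823914289474), 5.301270961761475)
```

Call:
send_rows --deltas '[{"dx": -16, "dy": -35, "dz": 0, "rx": 0, "ry": 0, "rz": 3}, {"dx": -32, "dy": -70, "dz": 0, "rx": 0, "ry": 0, "rz": 6}, {"dx": -48, "dy": -105, "dz": 0, "rx": 0, "ry": 0, "rz": 9}, {"dx": -64, "dy": -140, "dz": 0, "rx": 0, "ry": 0, "rz": 12}, {"dx": -80, "dy": -175, "dz": 0, "rx": 0, "ry": 0, "rz": 15}]' --jaw 85

```text
clock: 5.25
tcp_pos: [0.5365, -0.1211, 0.1829]
orientation: [-2.255, -2.184, 0.003]
contact_force: [1.2, -0.8, 0.1]
grip_width: 0.085
gripper_force: 0.0
```

Call:
send_rows --deltas '[{"dx": -16, "dy": -35, "dz": 0, "rx": 0, "ry": 0, "rz": 3}, {"dx": -36, "dy": -69, "dz": 0, "rx": 0, "ry": 0, "rz": 6}, {"dx": -36, "dy": -69, "dz": -35, "rx": 0, "ry": 0, "rz": 6}, {"dx": -36, "dy": -69, "dz": -70, "rx": 0, "ry": 0, "rz": 6}, {"dx": -36, "dy": -69, "dz": -100, "rx": 0, "ry": 0, "rz": 6}]'

```text
clock: 5.67
tcp_pos: [0.5008, -0.1894, 0.0819]
orientation: [-2.144, -2.294, 0.001]
contact_force: [0.4, 1.1, 0.1]
grip_width: 0.085
gripper_force: 0.0
```

Call:
send_rows --deltas '[{"dx": 0, "dy": 0, "dz": -25, "rx": 0, "ry": 0, "rz": 0}, {"dx": 0, "dy": 0, "dz": -50, "rx": 0, "ry": 0, "rz": 0}, {"dx": 0, "dy": 0, "dz": -65, "rx": 0, "ry": 0, "rz": 0}, {"dx": 0, "dy": 0, "dz": -71, "rx": 0, "ry": 0, "rz": 0}, {"dx": 0, "dy": 0, "dz": -71, "rx": 0, "ry": 0, "rz": 0}]'

```text
clock: 6.08
tcp_pos: [0.5005, -0.1885, 0.0112]
orientation: [-2.14, -2.294, 0.004]
contact_force: [0.5, 0.2, -0.1]
grip_width: 0.0848
gripper_force: 0.0
```

Run:
```python
from h import *
d=grab('wrist'); cv2.imwrite('pics/w3.png',d['frame']); 
o=r.get_obs(); print(o['tcp_pos'],R.from_rotvec(o['orientation']).as_matrix().round(3).tolist(),o['joints'].round(2),o['clock'],o['contact_force'])
```

```text
[ 0.50147045 -0.18890673  0.01244117] [[-0.069, 0.998, -0.002], [0.998, 0.069, 0.0], [0.001, -0.002, -1.0]] [-0.02  0.61  0.34  2.06 -0.38  0.53  0.66] 6.1333 [ 0.40608178 -1.03295244  0.21216713]
```

View pics/w3.png

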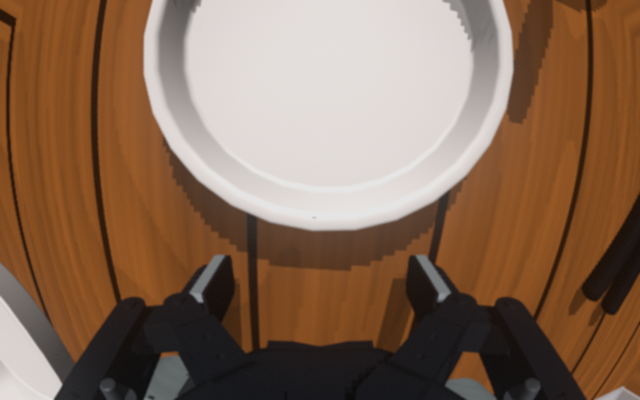

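The tray rim is centred about px 328 and the fingers about 320, so it's lined up. I push slowly.

Call:
send_rows --deltas '[{"dx": -1, "dy": 12, "dz": 0, "rx": 0, "ry": 0, "rz": 0}, {"dx": -1, "dy": 24, "dz": 0, "rx": 0, "ry": 0, "rz": 0}, {"dx": -2, "dy": 36, "dz": 0, "rx": 0, "ry": 0, "rz": 0}, {"dx": -3, "dy": 48, "dz": 0, "rx": 0, "ry": 0, "rz": 0}, {"dx": -3, "dy": 60, "dz": 0, "rx": 0, "ry": 0, "rz": 0}]'

```text
clock: 6.55
tcp_pos: [0.4996, -0.128, 0.0141]
orientation: [2.141, 2.297, 0.001]
contact_force: [-0.4, -5.5, 2.5]
grip_width: 0.0853
gripper_force: 2.1
```

Call:
send_rows --deltas '[{"dx": -1, "dy": 12, "dz": 0, "rx": 0, "ry": 0, "rz": 0}, {"dx": -1, "dy": 24, "dz": 0, "rx": 0, "ry": 0, "rz": 0}, {"dx": -2, "dy": 36, "dz": 0, "rx": 0, "ry": 0, "rz": 0}, {"dx": -3, "dy": 48, "dz": 0, "rx": 0, "ry": 0, "rz": 0}, {"dx": -3, "dy": 60, "dz": 0, "rx": 0, "ry": 0, "rz": 0}]'

```text
clock: 6.97
tcp_pos: [0.4964, -0.0684, 0.0137]
orientation: [2.143, 2.296, 0.0]
contact_force: [-0.5, -6.0, 3.7]
grip_width: 0.0854
gripper_force: 2.8
```

Call:
send_rows --deltas '[{"dx": -1, "dy": 12, "dz": 0, "rx": 0, "ry": 0, "rz": 0}, {"dx": -1, "dy": 24, "dz": 0, "rx": 0, "ry": 0, "rz": 0}, {"dx": -2, "dy": 36, "dz": 0, "rx": 0, "ry": 0, "rz": 0}, {"dx": -3, "dy": 48, "dz": 0, "rx": 0, "ry": 0, "rz": 0}, {"dx": -3, "dy": 60, "dz": 0, "rx": 0, "ry": 0, "rz": 0}]'

```text
clock: 7.38
tcp_pos: [0.493, -0.0084, 0.0136]
orientation: [2.143, 2.296, -0.0]
contact_force: [-0.4, -5.7, 3.8]
grip_width: 0.0852
gripper_force: 3.0
```

```bash
cat >> h.py <<'E'
def tray():
    out=[]
    for n in ['scene','side']:
        d=grab(n); P=cloud(d); hsv=cv2.cvtColor(d['frame'],cv2.COLOR_BGR2HSV)
        m=(abs(P[...,2]-.022)<.005)&(hsv[...,1]<50)&(hsv[...,2]>130)&(P[...,0]>.38)&(P[...,0]<.62)&(P[...,1]>-.2)&(P[...,1]<.2); m=cv2.morphologyEx(m.astype(np.uint8),cv2.MORPH_CLOSE,np.ones((5,5)))*m
        q=P[m>0][:,:2]; print(n,len(q),q.min(0),q.max(0),(q.min(0)+q.max(0))/2,cv2.minEnclosingCircle(q.astype(np.float32)))
E
python3 - <<'E'
from h import *
tray()
E
```

```text
scene 213 [ 0.40778049 -0.01225393] [0.61931993 0.14805615] [0.51355021 0.06790111] ((0.5135831832885742, 0.0678902417421341), 0.11093904078006744)
side 126 [ 0.40817399 -0.01049529] [0.61739655 0.15643246] [0.51278527 0.07296858] ((0.5222498774528503, 0.08461138606071472), 0.11748427152633667)
```

Call:
send_rows --deltas '[{"dx": 0, "dy": 8, "dz": 0, "rx": 0, "ry": 0, "rz": 0}, {"dx": -1, "dy": 14, "dz": 0, "rx": 0, "ry": 0, "rz": 0}, {"dx": -1, "dy": 19, "dz": 0, "rx": 0, "ry": 0, "rz": 0}, {"dx": -2, "dy": 23, "dz": 0, "rx": 0, "ry": 0, "rz": 0}, {"dx": -2, "dy": 24, "dz": 0, "rx": 0, "ry": 0, "rz": 0}]'

```text
clock: 7.9
tcp_pos: [0.4911, 0.0157, 0.0132]
orientation: [-2.142, -2.298, 0.0]
contact_force: [1.6, -2.3, 0.3]
grip_width: 0.0851
gripper_force: 1.6
```

Call:
send_rows --deltas '[{"dx": 0, "dy": -15, "dz": 0, "rx": 0, "ry": 0, "rz": 0}, {"dx": 0, "dy": -30, "dz": 0, "rx": 0, "ry": 0, "rz": 0}, {"dx": 0, "dy": -40, "dz": 35, "rx": 0, "ry": 0, "rz": 0}, {"dx": 0, "dy": -50, "dz": 70, "rx": 0, "ry": 0, "rz": 0}, {"dx": 0, "dy": -50, "dz": 105, "rx": 0, "ry": 0, "rz": 0}]'

```text
clock: 8.32
tcp_pos: [0.4902, -0.0368, 0.1191]
orientation: [-2.145, -2.293, 0.003]
contact_force: [1.2, 0.3, 1.2]
grip_width: 0.0848
gripper_force: 0.0
```

Call:
send_rows --deltas '[{"dx": 0, "dy": 0, "dz": 40, "rx": 0, "ry": 0, "rz": 0}, {"dx": 0, "dy": 0, "dz": 80, "rx": 0, "ry": 0, "rz": 0}, {"dx": 0, "dy": 0, "dz": 120, "rx": 0, "ry": 0, "rz": 0}, {"dx": 0, "dy": 0, "dz": 140, "rx": 0, "ry": 0, "rz": 0}, {"dx": 0, "dy": 0, "dz": 140, "rx": 0, "ry": 0, "rz": 0}]'

```text
clock: 8.73
tcp_pos: [0.4939, -0.0345, 0.2631]
orientation: [2.14, 2.295, 0.012]
contact_force: [0.4, 0.4, -0.3]
grip_width: 0.0853
gripper_force: 0.0
```

Run:
```python
from h import *
d=grab('wrist'); cv2.imwrite('pics/w4.png',d['frame']); P=cloud(d,True)
hsv=cv2.cvtColor(d['frame'],cv2.COLOR_BGR2HSV)
for o in dippers([P],[d['frame']]): print(*o)
m=(abs(P[...,2]-.024)<.004)&(hsv[...,1]<60)&(np.hypot(P[...,0]-.485,P[...,1]-.094)<.1)
q=P[m][:,:2]; print(len(q),circ(q),cv2.minEnclosingCircle(q.astype(np.float32)))
np.save('w4P.npy',P)
o=r.get_obs(); print(o['tcp_pos'],o['clock'],o['joints'].round(2))
```

```text
[0.6377 0.1295] 0.0541 1485 855 -107.5 0.13 10 0.085
[ 0.415  -0.2834] 0.0365 184 0 nan 0 9 0.074
[ 0.6065 -0.2746] 0.0185 101 0 nan 0 9 0.074
[ 0.8063 -0.4025] 0.0233 94 0 nan 0 16 0.09
2862 (array([0.48581592, 0.09279498]), np.float64(0.07451387778988841)) ((0.4860992133617401, 0.0933072492480278), 0.07983329147100449)
[ 0.4925491  -0.03420247  0.2605132 ] 8.7833 [-0.57  0.16  0.59  1.99 -0.11  1.01  0.13]
```

View pics/w4.png

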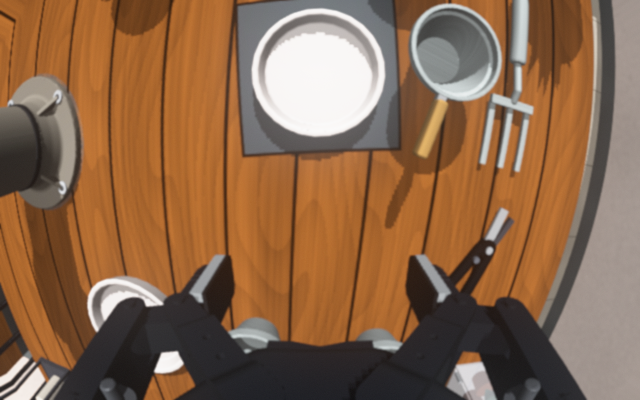

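The tray foot is on the tile: centre (.486,.093) against the tile's (.485,.0945). Next I stack e as the bottom dipper.

Call:
send_rows --deltas '[{"dx": 25, "dy": 18, "dz": -20, "rx": 0, "ry": 0, "rz": -4}, {"dx": 50, "dy": 36, "dz": -40, "rx": 0, "ry": 0, "rz": -8}, {"dx": 75, "dy": 54, "dz": -60, "rx": 0, "ry": 0, "rz": -12}, {"dx": 100, "dy": 72, "dz": -80, "rx": 0, "ry": 0, "rz": -16}, {"dx": 124, "dy": 90, "dz": -100, "rx": 0, "ry": 0, "rz": -21}]' --jaw 50 --newtons 100

```text
clock: 9.2
tcp_pos: [0.6151, 0.0563, 0.1551]
orientation: [-2.527, -1.863, 0.004]
contact_force: [-0.1, -0.7, 0.5]
grip_width: 0.0497
gripper_force: 0.0
```

Call:
send_rows --deltas '[{"dx": 0, "dy": 0, "dz": 0, "rx": 0, "ry": 0, "rz": 0}, {"dx": 0, "dy": 0, "dz": -35, "rx": 0, "ry": 0, "rz": 0}, {"dx": 0, "dy": 0, "dz": -70, "rx": 0, "ry": 0, "rz": 0}, {"dx": 0, "dy": 0, "dz": -96, "rx": 0, "ry": 0, "rz": 0}, {"dx": 0, "dy": 0, "dz": -96, "rx": 0, "ry": 0, "rz": 0}]'

```text
clock: 9.62
tcp_pos: [0.6097, 0.0549, 0.0557]
orientation: [-2.52, -1.866, 0.017]
contact_force: [-0.4, -0.1, -0.0]
grip_width: 0.0498
gripper_force: 0.0
```

Call:
send_rows --deltas '[{"dx": 0, "dy": 0, "dz": 0, "rx": 0, "ry": 0, "rz": 0}, {"dx": 0, "dy": 0, "dz": 0, "rx": 0, "ry": 0, "rz": 0}, {"dx": 0, "dy": 0, "dz": 0, "rx": 0, "ry": 0, "rz": 0}, {"dx": 0, "dy": 0, "dz": 0, "rx": 0, "ry": 0, "rz": 0}, {"dx": 0, "dy": 0, "dz": 0, "rx": 0, "ry": 0, "rz": 0}]' --jaw 5

```text
clock: 10.03
tcp_pos: [0.6165, 0.0549, 0.0643]
orientation: [2.525, 1.867, 0.004]
contact_force: [-1.8, -1.6, 6.5]
grip_width: 0.0122
gripper_force: 97.8
```

Call:
send_rows --deltas '[{"dx": 0, "dy": 0, "dz": 0, "rx": 0, "ry": 0, "rz": 0}, {"dx": 0, "dy": 0, "dz": 15, "rx": 0, "ry": 0, "rz": 0}, {"dx": 0, "dy": 0, "dz": 35, "rx": 0, "ry": 0, "rz": 0}, {"dx": 0, "dy": 0, "dz": 55, "rx": 0, "ry": 0, "rz": 0}, {"dx": 0, "dy": 0, "dz": 70, "rx": 0, "ry": 0, "rz": 0}]'

```text
clock: 10.45
tcp_pos: [0.6157, 0.055, 0.1342]
orientation: [2.525, 1.868, 0.002]
contact_force: [0.6, -0.4, -1.7]
grip_width: 0.0126
gripper_force: 97.7
```

Call:
send_rows --deltas '[{"dx": -30, "dy": -8, "dz": 0, "rx": 0, "ry": 0, "rz": 0}, {"dx": -62, "dy": -15, "dz": 0, "rx": 0, "ry": 0, "rz": 0}, {"dx": -95, "dy": -23, "dz": 0, "rx": 0, "ry": 0, "rz": 0}, {"dx": -128, "dy": -31, "dz": 0, "rx": 0, "ry": 0, "rz": 0}, {"dx": -152, "dy": -37, "dz": 0, "rx": 0, "ry": 0, "rz": 0}]'

```text
clock: 10.87
tcp_pos: [0.46, 0.0173, 0.1322]
orientation: [-2.525, -1.867, 0.002]
contact_force: [-0.5, 0.1, -1.1]
grip_width: 0.0127
gripper_force: 97.9
```

```bash
cat >> h.py <<'E'
def held(d,z0,z1):
    "held/placed cup: rim plane and centre from wrist cloud between heights"
    P=cloud(d,True); s=cv2.cvtColor(d['frame'],cv2.COLOR_BGR2HSV)[...,1]
    o=r.get_obs(); M=R.from_rotvec(o['orientation']).as_matrix(); t=o['tcp_pos']+M[:,0]*.078
    m=(P[...,2]>z0)&(P[...,2]<z1)&(s<70)&(np.hypot(P[...,0]-t[0],P[...,1]-t[1])<.075)
    q=P[m]; c=np.r_[t[:2]]
    for i in range(12):
        # top surface in angular bins -> rim
        a=np.degrees(np.arctan2(*(q[:,:2]-c).T[::-1])).astype(int)//6
        rr=np.hypot(*(q[:,:2]-c).T); rim=[]
        for b in np.unique(a):
            w=q[(a==b)&(rr>.04)]
            if len(w)>10: w=w[w[:,2]>w[:,2].max()-.0025]; rim.append(w.mean(0))
        rim=np.array(rim); c,rad=circ(rim[:,:2])
    pl=np.linalg.lstsq(np.c_[rim[:,:2]-c,np.ones(len(rim))],rim[:,2],rcond=None)[0]
    print('cup',c.round(4),'rad',rad.round(4),'slope deg',np.degrees(pl[:2]).round(1),'rim z',pl[2].round(4),'bins',len(rim))
E
python3 - <<'E'
from h import *
d=grab('wrist'); held(d,.10,.16); o=r.get_obs(); print(o['tcp_pos'],o['contact_force'],o['gripper_force'])
E
```

```text
cup [0.4812 0.0874] rad 0.055 slope deg [-2.2 -6.8] rim z 0.1401 bins 60
[0.45508947 0.01583277 0.13143152] [-6.25570211 -0.5865214  -2.61395533] 98.08838367462158
```

Call:
send_rows --deltas '[{"dx": 0, "dy": 0, "dz": 0, "rx": 6.8, "ry": -2.2, "rz": 0}, {"dx": 0, "dy": 0, "dz": 0, "rx": 6.8, "ry": -2.2, "rz": 0}, {"dx": 0, "dy": 0, "dz": 0, "rx": 6.8, "ry": -2.2, "rz": 0}, {"dx": 0, "dy": 0, "dz": 0, "rx": 6.8, "ry": -2.2, "rz": 0}]'

```text
clock: 11.25
tcp_pos: [0.4638, 0.0177, 0.1327]
orientation: [-2.466, -1.822, -0.156]
contact_force: [0.3, 0.1, -1.7]
grip_width: 0.0123
gripper_force: 98.1
```

Run:
```python
from h import *
d=grab('wrist'); held(d,.10,.17); o=r.get_obs(); print(o['tcp_pos'],o['contact_force'],o['gripper_force'])
```

```text
cup [0.4847 0.0866] rad 0.055 slope deg [-0.4 -2.3] rim z 0.1505 bins 60
[0.46387802 0.01839201 0.13257   ] [ 0.3942829   0.22126532 -1.7785313 ] 98.12491536140442
```

Call:
send_rows --deltas '[{"dx": 1, "dy": 6, "dz": -20, "rx": 0, "ry": 0, "rz": 0}, {"dx": 1, "dy": 6, "dz": -40, "rx": 0, "ry": 0, "rz": 0}, {"dx": 1, "dy": 6, "dz": -58, "rx": 0, "ry": 0, "rz": 0}, {"dx": 1, "dy": 6, "dz": -68, "rx": 0, "ry": 0, "rz": 0}, {"dx": 1, "dy": 6, "dz": -69, "rx": 0, "ry": 0, "rz": 0}]'

```text
clock: 11.72
tcp_pos: [0.4641, 0.0233, 0.0626]
orientation: [-2.464, -1.823, -0.152]
contact_force: [-5.0, -5.3, 13.8]
grip_width: 0.0125
gripper_force: 102.7
```

Call:
send_rows --deltas '[{"dx": 0, "dy": 0, "dz": 0, "rx": 0, "ry": 0, "rz": 0}, {"dx": 0, "dy": 0, "dz": 0, "rx": 0, "ry": 0, "rz": 0}, {"dx": 0, "dy": 0, "dz": 0, "rx": 0, "ry": 0, "rz": 0}, {"dx": 0, "dy": 0, "dz": 0, "rx": 0, "ry": 0, "rz": 0}]' --jaw 50

```text
clock: 12.05
tcp_pos: [0.4648, 0.0247, 0.0635]
orientation: [-2.463, -1.825, -0.156]
contact_force: [-0.0, -0.4, -0.3]
grip_width: 0.0501
gripper_force: 0.0
```

Call:
send_rows --deltas '[{"dx": 0, "dy": 0, "dz": 30, "rx": 0, "ry": 0, "rz": 0}, {"dx": 0, "dy": 0, "dz": 65, "rx": -3.4, "ry": 1.1, "rz": 0}, {"dx": 0, "dy": 0, "dz": 100, "rx": -6.8, "ry": 2.2, "rz": 0}, {"dx": 0, "dy": 0, "dz": 120, "rx": -6.8, "ry": 2.2, "rz": 0}, {"dx": 0, "dy": 0, "dz": 120, "rx": -6.8, "ry": 2.2, "rz": 0}]'

```text
clock: 12.47
tcp_pos: [0.4675, 0.0259, 0.1873]
orientation: [2.521, 1.871, 0.012]
contact_force: [0.4, 0.3, -1.4]
grip_width: 0.05
gripper_force: 0.0
```

Run:
```python
from h import *
d=grab('wrist'); held(d,.06,.10); o=r.get_obs(); print(o['tcp_pos'],o['orientation'],o['clock']); cv2.imwrite('pics/w5.png',d['frame'])
for n in ['scene','side']:
    d=grab(n); print(n)
    for o in dippers([cloud(d)],[d['frame']]): print(*o)
```

```text
cup [0.4892 0.1071] rad 0.0546 slope deg [ 0.  -0.2] rim z 0.0803 bins 60
[0.46606602 0.02547204 0.18534529] [2.52238317 1.8708064  0.00814083] 12.5167
scene
[ 0.4141 -0.3033] 0.055 84 38 -99.8 0.128 19 0.088
[ 0.6077 -0.3119] 0.0546 99 33 -104.7 0.13 16 0.088
[ 0.8411 -0.4832] 0.1058 91 381 59.7 0.137 6 0.09
[0.4909 0.1094] 0.0539 121 34 -107.0 0.135 15 0.09
[0.4224 0.3499] 0.0547 141 99 69.4 0.13 18 0.086
[0.5983 0.3201] 0.0543 148 102 74.7 0.132 17 0.087
side
[0.4235 0.3448] 0.0549 63 26 70.6 0.126 15 0.088
[0.5969 0.3127] 0.0536 58 20 76.2 0.135 16 0.088
[0.4887 0.1019] 0.0535 95 36 -107.3 0.131 14 0.09
[ 0.6065 -0.3189] 0.0546 184 96 -106.5 0.131 16 0.088
[ 0.4137 -0.3086] 0.0546 206 100 -101.2 0.132 16 0.087
[ 0.8553 -0.5051] 0.092 154 570 -131.3 0.137 4 0.09
```

e is upright and flat in the tray (rim at .080, nest axis (.4893,.1063)). Next is d.

Call:
send_rows --deltas '[{"dx": 15, "dy": 36, "dz": 0, "rx": 0, "ry": 0, "rz": 1}, {"dx": 30, "dy": 73, "dz": 0, "rx": 0, "ry": 0, "rz": 2}, {"dx": 46, "dy": 110, "dz": 0, "rx": 0, "ry": 0, "rz": 2.4}, {"dx": 61, "dy": 147, "dz": 0, "rx": 0, "ry": 0, "rz": 2.4}, {"dx": 76, "dy": 184, "dz": 0, "rx": 0, "ry": 0, "rz": 2.4}]'

```text
clock: 13.03
tcp_pos: [0.54, 0.2089, 0.1814]
orientation: [-2.487, -1.919, 0.005]
contact_force: [0.6, -0.3, 0.4]
grip_width: 0.0503
gripper_force: 0.0
```

Call:
send_rows --deltas '[{"dx": 15, "dy": 36, "dz": 0, "rx": 0, "ry": 0, "rz": 0}, {"dx": 30, "dy": 73, "dz": 0, "rx": 0, "ry": 0, "rz": 0}, {"dx": 46, "dy": 110, "dz": 0, "rx": 0, "ry": 0, "rz": 0}, {"dx": 61, "dy": 147, "dz": 0, "rx": 0, "ry": 0, "rz": 0}, {"dx": 77, "dy": 184, "dz": 0, "rx": 0, "ry": 0, "rz": 0}]'

```text
clock: 13.45
tcp_pos: [0.6172, 0.3927, 0.1806]
orientation: [-2.486, -1.919, 0.006]
contact_force: [0.6, -0.2, 0.7]
grip_width: 0.0502
gripper_force: 0.0
```

Call:
send_rows --deltas '[{"dx": 0, "dy": 0, "dz": -25, "rx": 0, "ry": 0, "rz": 0}, {"dx": 0, "dy": 0, "dz": -50, "rx": 0, "ry": 0, "rz": 0}, {"dx": 0, "dy": 0, "dz": -60, "rx": 0, "ry": 0, "rz": 0}, {"dx": 0, "dy": 0, "dz": -60, "rx": 0, "ry": 0, "rz": 0}]'

```text
clock: 13.78
tcp_pos: [0.615, 0.3896, 0.118]
orientation: [-2.487, -1.919, 0.014]
contact_force: [-0.8, 0.4, 0.0]
grip_width: 0.0502
gripper_force: 0.0
```

Run:
```python
from h import *
d=grab('wrist'); cv2.imwrite('pics/w6.png',d['frame']); 
o=r.get_obs(); print(o['tcp_pos'],R.from_rotvec(o['orientation']).as_matrix().round(3)[:,0],o['joints'].round(2))
for n in ['wrist','scene','side']:
    d=grab(n); print(n)
    for o in dippers([cloud(d,n=='wrist')],[d['frame']]): print(*o)
```

```text
[0.61639275 0.39005963 0.12072147] [ 0.254  0.967 -0.004] [-0.97  0.74  0.5   1.53 -0.4   0.99 -0.61]
wrist
[0.6017 0.334 ] 0.0415 984 1724 76.1 0.116 127 0.084
[0.4245 0.3504] 0.0542 1233 2008 69.3 0.13 88 0.084
scene
[ 0.4155 -0.3037] 0.0547 88 40 -100.7 0.142 19 0.089
[ 0.6067 -0.3125] 0.0546 102 32 -104.3 0.131 16 0.087
[ 0.8627 -0.4716] 0.0947 103 325 79.0 0.137 6 0.09
[0.491  0.1094] 0.0537 106 33 -107.3 0.128 15 0.09
[0.4225 0.3508] 0.0534 114 100 69.3 0.131 20 0.088
[0.5981 0.3191] 0.0551 111 106 74.6 0.133 18 0.087
side
[0.4236 0.3445] 0.0544 92 27 70.4 0.128 15 0.087
[0.5972 0.3125] 0.055 80 22 76.1 0.127 15 0.087
[0.4893 0.1016] 0.0542 89 38 -108.0 0.13 14 0.09
[ 0.6061 -0.319 ] 0.0545 206 95 -106.3 0.131 16 0.087
[ 0.4135 -0.3091] 0.0543 206 100 -101.1 0.13 16 0.087
[ 0.8504 -0.5034] 0.095 134 517 -122.1 0.133 4 0.09
```

View pics/w6.png

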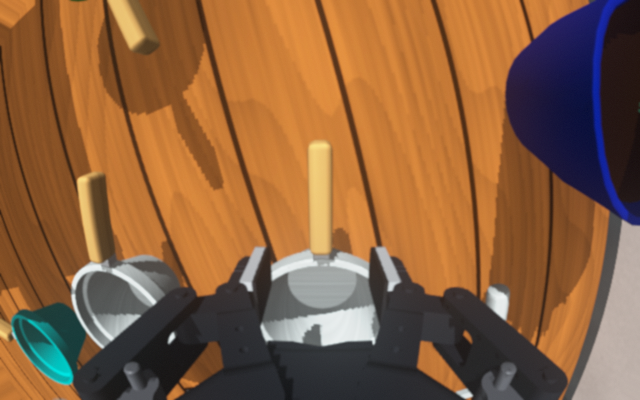

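The handle is at (320,200) between the fingers and clear of the rim. I grip d, lift it, level it, turn it to about 105° and carry it over the nest.

Call:
send_rows --deltas '[{"dx": 0, "dy": 0, "dz": -30, "rx": 0, "ry": 0, "rz": 0}, {"dx": 0, "dy": 0, "dz": -55, "rx": 0, "ry": 0, "rz": 0}, {"dx": 0, "dy": 0, "dz": -61, "rx": 0, "ry": 0, "rz": 0}, {"dx": 0, "dy": 0, "dz": -61, "rx": 0, "ry": 0, "rz": 0}]'

```text
clock: 14.32
tcp_pos: [0.6165, 0.3916, 0.0614]
orientation: [-2.486, -1.92, 0.004]
contact_force: [-0.3, -0.2, -0.1]
grip_width: 0.0502
gripper_force: 0.0
```

Call:
send_rows --deltas '[{"dx": 0, "dy": 0, "dz": 0, "rx": 0, "ry": 0, "rz": 0}, {"dx": 0, "dy": 0, "dz": 0, "rx": 0, "ry": 0, "rz": 0}, {"dx": 0, "dy": 0, "dz": 0, "rx": 0, "ry": 0, "rz": 0}, {"dx": 0, "dy": 0, "dz": 0, "rx": 0, "ry": 0, "rz": 0}, {"dx": 0, "dy": 0, "dz": 0, "rx": 0, "ry": 0, "rz": 0}]' --jaw 5

```text
clock: 14.73
tcp_pos: [0.6185, 0.3927, 0.0645]
orientation: [2.486, 1.921, 0.005]
contact_force: [-0.9, 0.4, 6.1]
grip_width: 0.0127
gripper_force: 97.5
```

Call:
send_rows --deltas '[{"dx": 0, "dy": 0, "dz": 12, "rx": 0, "ry": 0, "rz": 0}, {"dx": 0, "dy": 0, "dz": 45, "rx": 0, "ry": 0, "rz": 0}, {"dx": 0, "dy": 0, "dz": 80, "rx": -2.5, "ry": 0.7, "rz": 0}, {"dx": 0, "dy": 0, "dz": 115, "rx": -5, "ry": 1.4, "rz": 0}, {"dx": 0, "dy": 0, "dz": 148, "rx": -7.7, "ry": 2, "rz": 0}]'

```text
clock: 15.15
tcp_pos: [0.6176, 0.3913, 0.2137]
orientation: [2.415, 1.863, -0.168]
contact_force: [1.3, -0.0, -2.6]
grip_width: 0.0122
gripper_force: 97.7
```

Call:
send_rows --deltas '[{"dx": -20, "dy": -28, "dz": 0, "rx": 0, "ry": 0, "rz": 5.5}, {"dx": -40, "dy": -57, "dz": 0, "rx": 0, "ry": 0, "rz": 11}, {"dx": -61, "dy": -87, "dz": 0, "rx": 0, "ry": 0, "rz": 17}, {"dx": -82, "dy": -117, "dz": 0, "rx": 0, "ry": 0, "rz": 23}, {"dx": -103, "dy": -147, "dz": 0, "rx": 0, "ry": 0, "rz": 29.6}]'

```text
clock: 15.57
tcp_pos: [0.5132, 0.2436, 0.2109]
orientation: [1.838, 2.407, -0.127]
contact_force: [0.4, -0.2, -0.9]
grip_width: 0.0122
gripper_force: 97.9
```

Call:
send_rows --deltas '[{"dx": -20, "dy": -28, "dz": 0, "rx": 0, "ry": 0, "rz": 0}, {"dx": -35, "dy": -50, "dz": 0, "rx": 0, "ry": 0, "rz": 0}, {"dx": -45, "dy": -63, "dz": 0, "rx": 0, "ry": 0, "rz": 0}, {"dx": -45, "dy": -63, "dz": 0, "rx": 0, "ry": 0, "rz": 0}, {"dx": -45, "dy": -63, "dz": 0, "rx": 0, "ry": 0, "rz": 0}]'

```text
clock: 15.98
tcp_pos: [0.4692, 0.1815, 0.2112]
orientation: [1.846, 2.402, -0.125]
contact_force: [-0.7, 0.3, -2.3]
grip_width: 0.0121
gripper_force: 97.8
```

```bash
cat >> h.py <<'E'
def rimfit(P,im,c0,z0,z1,rmax=.075):
    s=cv2.cvtColor(im,cv2.COLOR_BGR2HSV); c=np.array(c0,float)
    m=(P[...,2]>z0)&(P[...,2]<z1)&(s[...,1]<70)&(s[...,2]>60)&(np.hypot(P[...,0]-c[0],P[...,1]-c[1])<rmax); q=P[m]
    if len(q)<30: return None
    for i in range(10):
        a=np.degrees(np.arctan2(*(q[:,:2]-c).T[::-1])).astype(int)//10
        rr=np.hypot(*(q[:,:2]-c).T); rim=[]
        for b in np.unique(a):
            w=q[(a==b)&(rr>.035)]
            if len(w)>1: w=w[w[:,2]>w[:,2].max()-.003]; rim.append(w.mean(0))
        rim=np.array(rim); c,rad=circ(rim[:,:2])
    pl=np.linalg.lstsq(np.c_[rim[:,:2]-c,np.ones(len(rim))],rim[:,2],rcond=None)[0]
    return c.round(4),rad.round(4),'slope',np.degrees(pl[:2]).round(1),'z',pl[2].round(4),len(rim)
def both(c0,z0,z1):
    for n in ['scene','side']:
        d=grab(n); print(n,rimfit(cloud(d),d['frame'],c0,z0,z1))
E
python3 - <<'E'
from h import *
both((.489,.106),.18,.26); both((.489,.106),.06,.095)
d=grab('scene'); cv2.imwrite('pics/s6.png',cv2.resize(d['frame'][120:280,200:450],None,fx=3,fy=3))
o=r.get_obs(); print(o['tcp_pos'],R.from_rotvec(o['orientation']).as_matrix().round(3)[:,0],o['joints'].round(2))
E
```

```text
scene (array([0.4915, 0.11  ]), np.float64(0.0532), 'slope', array([ 3.5, -9.3]), 'z', np.float64(0.2287), 33)
side (array([0.4878, 0.1075]), np.float64(0.0553), 'slope', array([ 1.6, -5.2]), 'z', np.float64(0.2306), 35)
scene (array([0.491 , 0.1099]), np.float64(0.0541), 'slope', array([ 0.6, -0.1]), 'z', np.float64(0.0809), 36)
side (array([0.488 , 0.1006]), np.float64(0.0554), 'slope', array([ 0.2, -1.4]), 'z', np.float64(0.082), 35)
[0.46991171 0.18289219 0.21042602] [-0.257  0.956 -0.139] [-1.05  0.27  0.56  2.01 -0.01  0.93 -0.23]
```

View pics/s6.png

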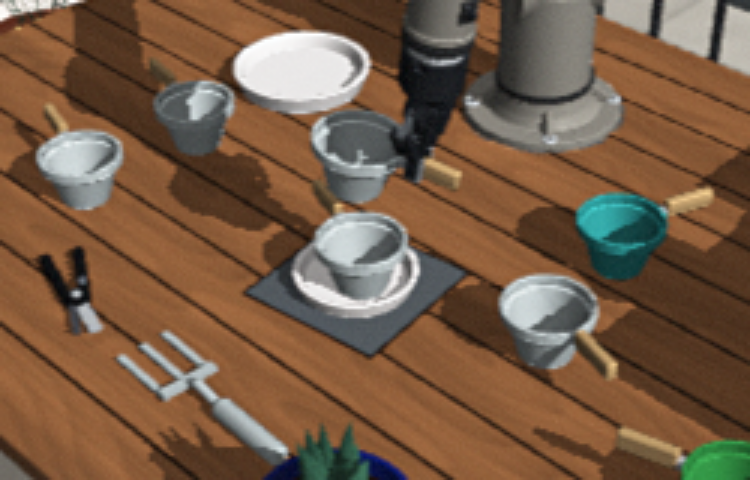

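The scene view shows the held cup tilted upward by about the amount I levelled (centre (360,150)), so there's no real droop. I undo the tilt and lower it.

Call:
send_rows --deltas '[{"dx": 0, "dy": -1, "dz": 0, "rx": 6.8, "ry": 1.8, "rz": 0}, {"dx": 0, "dy": -1, "dz": -25, "rx": 6.8, "ry": 1.8, "rz": 0}, {"dx": 0, "dy": -1, "dz": -50, "rx": 6.8, "ry": 1.8, "rz": 0}, {"dx": 0, "dy": -1, "dz": -70, "rx": 6.8, "ry": 1.8, "rz": 0}, {"dx": 0, "dy": -1, "dz": -75, "rx": 6.8, "ry": 1.8, "rz": 0}]'

```text
clock: 16.65
tcp_pos: [0.4679, 0.1805, 0.1325]
orientation: [1.905, 2.483, -0.022]
contact_force: [-0.1, -0.4, -2.0]
grip_width: 0.0127
gripper_force: 97.6
```

Run:
```python
from h import *
both((.489,.106),.125,.17)
o=r.get_obs(); print(o['tcp_pos'],R.from_rotvec(o['orientation']).as_matrix().round(3)[:,0],o['contact_force'])
```

```text
scene (array([0.4883, 0.1098]), np.float64(0.0544), 'slope', array([ 0.4, -1.3]), 'z', np.float64(0.1419), 29)
side (array([0.4855, 0.1053]), np.float64(0.0562), 'slope', array([-2.3,  3.6]), 'z', np.float64(0.1455), 35)
[0.46897841 0.18086697 0.13441139] [-0.259  0.966 -0.017] [ 0.05895858  0.0194341  -0.71833729]
```

Call:
send_rows --deltas '[{"dx": 2, "dy": -2, "dz": -12, "rx": 0, "ry": 0, "rz": 0}, {"dx": 2, "dy": -2, "dz": -24, "rx": 0, "ry": 0, "rz": 0}, {"dx": 2, "dy": -2, "dz": -34, "rx": 0, "ry": 0, "rz": 0}, {"dx": 2, "dy": -2, "dz": -42, "rx": 0, "ry": 0, "rz": 0}, {"dx": 2, "dy": -2, "dz": -45, "rx": 0, "ry": 0, "rz": 0}]'

```text
clock: 17.17
tcp_pos: [0.4713, 0.1799, 0.09]
orientation: [1.904, 2.483, -0.014]
contact_force: [-2.3, 3.8, 3.7]
grip_width: 0.0125
gripper_force: 98.5
```

Call:
send_rows --deltas '[{"dx": 0, "dy": 0, "dz": 0, "rx": 0, "ry": 0, "rz": 0}, {"dx": 0, "dy": 0, "dz": 0, "rx": 0, "ry": 0, "rz": 0}, {"dx": 0, "dy": 0, "dz": 0, "rx": 0, "ry": 0, "rz": 0}, {"dx": 0, "dy": 0, "dz": 0, "rx": 0, "ry": 0, "rz": 0}]' --jaw 50

```text
clock: 17.5
tcp_pos: [0.4718, 0.179, 0.0908]
orientation: [1.905, 2.481, -0.013]
contact_force: [0.1, -0.1, -0.9]
grip_width: 0.0498
gripper_force: 0.0
```

Call:
send_rows --deltas '[{"dx": 0, "dy": 0, "dz": 30, "rx": 0, "ry": 0, "rz": 0}, {"dx": 0, "dy": 0, "dz": 65, "rx": 0, "ry": 0, "rz": 0}, {"dx": 0, "dy": 0, "dz": 100, "rx": 0, "ry": 0, "rz": 0}, {"dx": 0, "dy": 0, "dz": 118, "rx": 0, "ry": 0, "rz": 0}, {"dx": 0, "dy": 0, "dz": 118, "rx": 0, "ry": 0, "rz": 0}]'

```text
clock: 17.92
tcp_pos: [0.474, 0.1798, 0.2128]
orientation: [1.904, 2.479, -0.002]
contact_force: [-0.2, 1.1, -0.7]
grip_width: 0.0501
gripper_force: 0.0
```

Run:
```python
from h import *
both((.489,.106),.082,.112)
o=r.get_obs(); print(o['tcp_pos'],R.from_rotvec(o['orientation']).as_matrix().round(3),o['joints'].round(2))
```

```text
scene (array([0.4925, 0.1104]), np.float64(0.0549), 'slope', array([1.1, 0.2]), 'z', np.float64(0.0965), 36)
side (array([0.4896, 0.1033]), np.float64(0.0543), 'slope', array([-0.1,  0.2]), 'z', np.float64(0.0955), 35)
[0.47160146 0.17922245 0.20893769] [[-0.259  0.966  0.006]
 [ 0.966  0.259 -0.014]
 [-0.015  0.002 -1.   ]] [-0.96  0.25  0.55  2.02 -0.15  0.91 -0.07]
```

Call:
send_rows --deltas '[{"dx": -4, "dy": 38, "dz": 0, "rx": 0, "ry": 0, "rz": -7}, {"dx": -8, "dy": 77, "dz": 0, "rx": 0, "ry": 0, "rz": -14}, {"dx": -12, "dy": 116, "dz": 0, "rx": 0, "ry": 0, "rz": -21}, {"dx": -16, "dy": 155, "dz": 0, "rx": 0, "ry": 0, "rz": -28}, {"dx": -19, "dy": 194, "dz": 0, "rx": 0, "ry": 0, "rz": -35}]'

```text
clock: 18.43
tcp_pos: [0.451, 0.3741, 0.2065]
orientation: [2.571, 1.788, -0.025]
contact_force: [1.5, -0.7, 0.0]
grip_width: 0.0501
gripper_force: 0.0
```

Call:
send_rows --deltas '[{"dx": -1, "dy": 36, "dz": 0, "rx": 0, "ry": 0, "rz": 0}, {"dx": -2, "dy": 48, "dz": -30, "rx": 0, "ry": 0, "rz": 0}, {"dx": -2, "dy": 48, "dz": -65, "rx": 0, "ry": 0, "rz": 0}, {"dx": -2, "dy": 48, "dz": -85, "rx": 0, "ry": 0, "rz": 0}, {"dx": -2, "dy": 48, "dz": -85, "rx": 0, "ry": 0, "rz": 0}]'

```text
clock: 18.85
tcp_pos: [0.4468, 0.4183, 0.1168]
orientation: [2.562, 1.795, -0.037]
contact_force: [-0.7, -0.7, -0.2]
grip_width: 0.05
gripper_force: 0.0
```

Run:
```python
from h import *
for n in ['wrist','scene','side']:
    d=grab(n); print(n)
    for o in dippers([cloud(d,n=='wrist')],[d['frame']]): 
        if o[0][1]>.2 or n!='wrist':print(*o)
o=r.get_obs(); print(o['tcp_pos'],R.from_rotvec(o['orientation']).as_matrix().round(3),o['joints'].round(2))
```

```text
wrist
[0.4277 0.364 ] 0.0417 1007 1843 71.0 0.116 122 0.085
scene
[ 0.4164 -0.3032] 0.0541 83 39 -100.6 0.139 16 0.089
[ 0.609  -0.3111] 0.0537 108 36 -105.3 0.133 16 0.088
[ 0.8448 -0.4803] 0.1013 94 378 60.8 0.135 6 0.09
[0.4828 0.1024] 0.0404 48 0 nan 0 15 0.09
[0.4886 0.1063] 0.057 48 21 100.6 0.132 15 0.09
[0.423  0.3503] 0.0541 101 102 69.7 0.131 20 0.086
side
[0.4227 0.3448] 0.0537 86 27 70.1 0.127 15 0.088
[0.4891 0.0971] 0.0512 83 39 -108.9 0.134 15 0.09
[ 0.6064 -0.3189] 0.0548 195 97 -106.4 0.13 15 0.086
[ 0.4136 -0.309 ] 0.0544 196 99 -101.2 0.13 15 0.086
[ 0.847  -0.5012] 0.0975 147 501 -114.9 0.13 4 0.09
[0.45086918 0.42052557 0.12349492] [[ 0.343  0.939 -0.005]
 [ 0.939 -0.343 -0.016]
 [-0.017  0.001 -1.   ]] [-1.24  0.57  0.53  1.82 -0.36  0.86 -0.89]
```

Call:
send_rows --deltas '[{"dx": 0, "dy": 0, "dz": -30, "rx": 0.9, "ry": -0.3, "rz": 0}, {"dx": 0, "dy": 0, "dz": -55, "rx": 0.9, "ry": -0.3, "rz": 0}, {"dx": 0, "dy": 0, "dz": -61, "rx": 0.9, "ry": -0.3, "rz": 0}, {"dx": 0, "dy": 0, "dz": -61, "rx": 0.9, "ry": -0.3, "rz": 0}]'

```text
clock: 19.33
tcp_pos: [0.4502, 0.4205, 0.0622]
orientation: [2.574, 1.801, -0.001]
contact_force: [0.3, 0.3, 0.9]
grip_width: 0.05
gripper_force: 0.0
```

Call:
send_rows --deltas '[{"dx": 0, "dy": 0, "dz": 0, "rx": 0, "ry": 0, "rz": 0}, {"dx": 0, "dy": 0, "dz": 0, "rx": 0, "ry": 0, "rz": 0}, {"dx": 0, "dy": 0, "dz": 0, "rx": 0, "ry": 0, "rz": 0}, {"dx": 0, "dy": 0, "dz": 0, "rx": 0, "ry": 0, "rz": 0}, {"dx": 0, "dy": 0, "dz": 0, "rx": 0, "ry": 0, "rz": 0}]' --jaw 5

```text
clock: 19.75
tcp_pos: [0.4512, 0.422, 0.0641]
orientation: [-2.573, -1.801, -0.005]
contact_force: [-0.5, 0.0, 6.3]
grip_width: 0.0124
gripper_force: 97.4
```

Call:
send_rows --deltas '[{"dx": 0, "dy": 0, "dz": 12, "rx": 0, "ry": 0, "rz": 0}, {"dx": 0, "dy": 0, "dz": 45, "rx": 0, "ry": 0, "rz": 0}, {"dx": 0, "dy": 0, "dz": 80, "rx": 0, "ry": 0, "rz": 0}, {"dx": 0, "dy": 0, "dz": 115, "rx": 0, "ry": 0, "rz": 0}, {"dx": 0, "dy": 0, "dz": 148, "rx": 0, "ry": 0, "rz": 0}]'

```text
clock: 20.17
tcp_pos: [0.4504, 0.4206, 0.213]
orientation: [-2.574, -1.801, -0.002]
contact_force: [0.8, -0.1, -2.2]
grip_width: 0.0129
gripper_force: 97.6
```

Call:
send_rows --deltas '[{"dx": 12, "dy": -34, "dz": 0, "rx": 0, "ry": 0, "rz": -4}, {"dx": 25, "dy": -70, "dz": 0, "rx": 0, "ry": 0, "rz": -8}, {"dx": 38, "dy": -106, "dz": 0, "rx": 0, "ry": 0, "rz": -12}, {"dx": 51, "dy": -142, "dz": 0, "rx": 0, "ry": 0, "rz": -16}, {"dx": 64, "dy": -178, "dz": 0, "rx": 0, "ry": 0, "rz": -20}]'

```text
clock: 20.58
tcp_pos: [0.5145, 0.2412, 0.2113]
orientation: [-2.849, -1.322, -0.002]
contact_force: [1.0, 0.1, -2.2]
grip_width: 0.0126
gripper_force: 97.5
```

Call:
send_rows --deltas '[{"dx": 11, "dy": -32, "dz": 0, "rx": 0, "ry": 0, "rz": 0}, {"dx": 22, "dy": -61, "dz": 0, "rx": 0, "ry": 0, "rz": 0}, {"dx": 27, "dy": -76, "dz": -20, "rx": 0, "ry": 0, "rz": 0}, {"dx": 27, "dy": -76, "dz": -40, "rx": 0, "ry": 0, "rz": 0}, {"dx": 27, "dy": -76, "dz": -40, "rx": 0, "ry": 0, "rz": 0}]'

```text
clock: 21.0
tcp_pos: [0.5395, 0.165, 0.1682]
orientation: [-2.849, -1.323, 0.007]
contact_force: [-0.8, 0.7, -2.0]
grip_width: 0.0122
gripper_force: 97.6
```

Run:
```python
from h import *
both((.489,.106),.155,.22)
o=r.get_obs(); print(o['tcp_pos'],R.from_rotvec(o['orientation']).as_matrix().round(3)[:,[0,2]],o['contact_force'])
```

```text
scene (array([0.4946, 0.1113]), np.float64(0.0548), 'slope', array([11.5,  7.5]), 'z', np.float64(0.1723), 17)
side (array([0.4917, 0.1055]), np.float64(0.0562), 'slope', array([2.9, 3.9]), 'z', np.float64(0.1811), 36)
[0.54087904 0.16725362 0.17065956] [[ 0.643 -0.001]
 [ 0.766  0.   ]
 [-0.    -1.   ]] [-0.37150585  0.37256471 -1.72572171]
```

Call:
send_rows --deltas '[{"dx": 0, "dy": -1, "dz": -15, "rx": -2.3, "ry": 1.9, "rz": 0}, {"dx": 0, "dy": -1, "dz": -30, "rx": -2.3, "ry": 1.9, "rz": 0}, {"dx": 0, "dy": -1, "dz": -45, "rx": -2.3, "ry": 1.9, "rz": 0}, {"dx": 0, "dy": -1, "dz": -58, "rx": -2.3, "ry": 1.9, "rz": 0}, {"dx": 0, "dy": -1, "dz": -65, "rx": -2.3, "ry": 1.9, "rz": 0}]'

```text
clock: 21.52
tcp_pos: [0.5411, 0.1671, 0.1049]
orientation: [2.826, 1.32, -0.073]
contact_force: [0.0, -0.5, -1.7]
grip_width: 0.0125
gripper_force: 97.7
```

Call:
send_rows --deltas '[{"dx": 0, "dy": 0, "dz": -2, "rx": 0, "ry": 0, "rz": 0}]'

```text
clock: 21.6
tcp_pos: [0.5413, 0.167, 0.1031]
orientation: [2.826, 1.319, -0.072]
contact_force: [0.3, 2.1, -0.8]
grip_width: 0.0124
gripper_force: 98.0
```

Starting to touch, so I release and retreat.

Call:
send_rows --deltas '[{"dx": 0, "dy": 0, "dz": -2, "rx": 0, "ry": 0, "rz": 0}, {"dx": 0, "dy": 0, "dz": -3, "rx": 0, "ry": 0, "rz": 0}]'

```text
clock: 21.77
tcp_pos: [0.5422, 0.167, 0.1012]
orientation: [2.827, 1.318, -0.069]
contact_force: [0.5, 3.6, 2.8]
grip_width: 0.013
gripper_force: 98.5
```

Call:
send_rows --deltas '[{"dx": 0, "dy": 0, "dz": 0, "rx": 0, "ry": 0, "rz": 0}, {"dx": 0, "dy": 0, "dz": 0, "rx": 0, "ry": 0, "rz": 0}, {"dx": 0, "dy": 0, "dz": 0, "rx": 0, "ry": 0, "rz": 0}, {"dx": 0, "dy": 0, "dz": 0, "rx": 0, "ry": 0, "rz": 0}]' --jaw 50

```text
clock: 22.1
tcp_pos: [0.5414, 0.1656, 0.1006]
orientation: [2.827, 1.317, -0.072]
contact_force: [0.4, -0.3, -0.8]
grip_width: 0.0499
gripper_force: 0.0
```

Call:
send_rows --deltas '[{"dx": 0, "dy": 0, "dz": 30, "rx": 0, "ry": 0, "rz": 0}, {"dx": 0, "dy": 0, "dz": 65, "rx": 2.3, "ry": -1.9, "rz": 0}, {"dx": 0, "dy": 0, "dz": 100, "rx": 2.3, "ry": -1.9, "rz": 0}, {"dx": 0, "dy": 0, "dz": 110, "rx": 2.3, "ry": -1.9, "rz": 0}, {"dx": 0, "dy": 0, "dz": 110, "rx": 2.3, "ry": -1.9, "rz": 0}]'

```text
clock: 22.52
tcp_pos: [0.5433, 0.1661, 0.2136]
orientation: [-2.847, -1.326, -0.01]
contact_force: [-0.2, -0.8, -0.3]
grip_width: 0.0503
gripper_force: 0.0
```

Run:
```python
from h import *
both((.49,.106),.095,.130)
d=grab('side'); cv2.imwrite('pics/s7.png',cv2.resize(d['frame'][150:300,230:430],None,fx=3.5,fy=3.5))
o=r.get_obs(); print(o['tcp_pos'],R.from_rotvec(o['orientation']).as_matrix().round(3)[:,[0,2]],o['joints'].round(2))
```

```text
scene (array([0.4916, 0.1093]), np.float64(0.0546), 'slope', array([0.7, 0.2]), 'z', np.float64(0.1109), 36)
side (array([0.4896, 0.1036]), np.float64(0.0546), 'slope', array([ 1. , -0.4]), 'z', np.float64(0.1106), 36)
[0.54054675 0.16610892 0.20921943] [[ 0.643 -0.001]
 [ 0.766 -0.   ]
 [-0.001 -1.   ]] [-0.97  0.4   0.73  1.89 -0.32  0.97 -0.79]
```

View pics/s7.png

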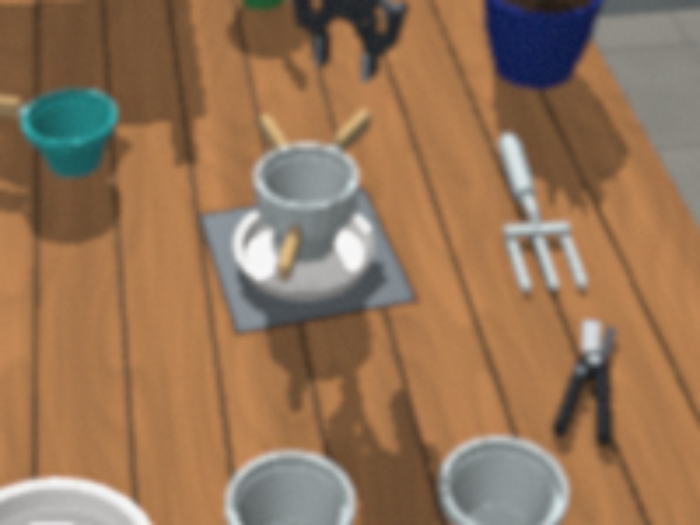

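Three are nested (rim .111, level), with handles at about 105°, 50° and −107° around (305,180) in the crop. Next is b.

Call:
send_rows --deltas '[{"dx": 3, "dy": -37, "dz": 0, "rx": 0, "ry": 0, "rz": 2}, {"dx": 6, "dy": -74, "dz": 0, "rx": 0, "ry": 0, "rz": 4}, {"dx": 9, "dy": -111, "dz": 0, "rx": 0, "ry": 0, "rz": 6}, {"dx": 12, "dy": -148, "dz": 0, "rx": 0, "ry": 0, "rz": 8}, {"dx": 15, "dy": -186, "dz": 0, "rx": 0, "ry": 0, "rz": 8}]'

```text
clock: 23.08
tcp_pos: [0.5552, -0.0213, 0.2085]
orientation: [-2.745, -1.526, 0.004]
contact_force: [0.4, -0.1, -0.5]
grip_width: 0.0498
gripper_force: 0.0
```

Call:
send_rows --deltas '[{"dx": 3, "dy": -37, "dz": 0, "rx": 0, "ry": 0, "rz": 2}, {"dx": 6, "dy": -74, "dz": 0, "rx": 0, "ry": 0, "rz": 4}, {"dx": 9, "dy": -111, "dz": 0, "rx": 0, "ry": 0, "rz": 6}, {"dx": 12, "dy": -148, "dz": 0, "rx": 0, "ry": 0, "rz": 8}, {"dx": 15, "dy": -186, "dz": 0, "rx": 0, "ry": 0, "rz": 8}]'

```text
clock: 23.5
tcp_pos: [0.5704, -0.2071, 0.2082]
orientation: [-2.631, -1.712, 0.003]
contact_force: [1.1, -0.9, 0.2]
grip_width: 0.05
gripper_force: 0.0
```

Call:
send_rows --deltas '[{"dx": 3, "dy": -37, "dz": 0, "rx": 0, "ry": 0, "rz": 2}, {"dx": 6, "dy": -74, "dz": 0, "rx": 0, "ry": 0, "rz": 4}, {"dx": 9, "dy": -111, "dz": 0, "rx": 0, "ry": 0, "rz": 6}, {"dx": 12, "dy": -148, "dz": 0, "rx": 0, "ry": 0, "rz": 8.4}, {"dx": 15, "dy": -184, "dz": 0, "rx": 0, "ry": 0, "rz": 8.4}]'

```text
clock: 23.92
tcp_pos: [0.5853, -0.3914, 0.2076]
orientation: [-2.498, -1.899, 0.002]
contact_force: [0.7, -0.5, 0.3]
grip_width: 0.0502
gripper_force: 0.0
```

Call:
send_rows --deltas '[{"dx": 0, "dy": 0, "dz": -30, "rx": 0, "ry": 0, "rz": 0}, {"dx": 0, "dy": 0, "dz": -60, "rx": 0, "ry": 0, "rz": 0}, {"dx": 0, "dy": 0, "dz": -77, "rx": 0, "ry": 0, "rz": 0}, {"dx": 0, "dy": 0, "dz": -77, "rx": 0, "ry": 0, "rz": 0}]'

```text
clock: 24.25
tcp_pos: [0.5831, -0.3875, 0.1261]
orientation: [-2.494, -1.892, 0.006]
contact_force: [-0.4, 1.5, -0.6]
grip_width: 0.0499
gripper_force: 0.0
```

Run:
```python
from h import *
for n in ['wrist','scene','side']:
    d=grab(n); print(n)
    for o in dippers([cloud(d,n=='wrist')],[d['frame']]): 
        if o[0][1]<0 and o[0][0]<.7:print(*o)
o=r.get_obs(); print(o['tcp_pos'],R.from_rotvec(o['orientation']).as_matrix().round(3),o['joints'].round(2))
```

```text
wrist
[ 0.6071 -0.3142] 0.0538 5351 1527 -106.1 0.13 7 0.084
[ 0.416  -0.3045] 0.054 2813 1377 -99.5 0.13 8 0.083
scene
[ 0.4155 -0.3024] 0.0548 89 39 -100.3 0.132 17 0.088
[ 0.6079 -0.312 ] 0.0551 93 35 -104.7 0.126 16 0.085
side
[ 0.4136 -0.3088] 0.0544 198 101 -101.1 0.132 15 0.086
[ 0.6066 -0.3186] 0.0548 88 97 -106.6 0.131 33 0.087
[ 0.58632121 -0.39014305  0.13313317] [[ 0.269  0.963 -0.001]
 [ 0.963 -0.269  0.   ]
 [ 0.    -0.001 -1.   ]] [ 0.12  0.7   0.59  1.6  -0.44  0.98  0.57]
```

Call:
send_rows --deltas '[{"dx": 0, "dy": 0, "dz": -35, "rx": 0, "ry": 0, "rz": 0}, {"dx": 0, "dy": 0, "dz": -62, "rx": 0, "ry": 0, "rz": 0}, {"dx": 0, "dy": 0, "dz": -71, "rx": 0, "ry": 0, "rz": 0}, {"dx": 0, "dy": 0, "dz": -71, "rx": 0, "ry": 0, "rz": 0}]'

```text
clock: 24.73
tcp_pos: [0.5857, -0.389, 0.0609]
orientation: [-2.5, -1.898, 0.001]
contact_force: [-0.0, 0.5, 0.1]
grip_width: 0.0502
gripper_force: 0.0
```

Call:
send_rows --deltas '[{"dx": 0, "dy": 0, "dz": 0, "rx": 0, "ry": 0, "rz": 0}, {"dx": 0, "dy": 0, "dz": 0, "rx": 0, "ry": 0, "rz": 0}, {"dx": 0, "dy": 0, "dz": 0, "rx": 0, "ry": 0, "rz": 0}, {"dx": 0, "dy": 0, "dz": 0, "rx": 0, "ry": 0, "rz": 0}, {"dx": 0, "dy": 0, "dz": 0, "rx": 0, "ry": 0, "rz": 0}]' --jaw 5

```text
clock: 25.15
tcp_pos: [0.5873, -0.391, 0.0646]
orientation: [2.501, 1.897, 0.003]
contact_force: [-0.6, 0.0, 7.0]
grip_width: 0.0124
gripper_force: 97.6
```

Call:
send_rows --deltas '[{"dx": 0, "dy": 0, "dz": 12, "rx": 0, "ry": 0, "rz": 0}, {"dx": 0, "dy": 0, "dz": 45, "rx": 0, "ry": 0, "rz": 0}, {"dx": 0, "dy": 0, "dz": 80, "rx": 0, "ry": 0, "rz": 0}, {"dx": 0, "dy": 0, "dz": 115, "rx": 0, "ry": 0, "rz": 0}, {"dx": 0, "dy": 0, "dz": 148, "rx": 0, "ry": 0, "rz": 0}]'

```text
clock: 25.57
tcp_pos: [0.5861, -0.3901, 0.2132]
orientation: [2.503, 1.898, 0.001]
contact_force: [0.6, 0.2, -1.7]
grip_width: 0.0121
gripper_force: 97.6
```

Call:
send_rows --deltas '[{"dx": -3, "dy": 29, "dz": 0, "rx": 0, "ry": 0, "rz": 3.5}, {"dx": -6, "dy": 58, "dz": 0, "rx": 0, "ry": 0, "rz": 7}, {"dx": -10, "dy": 87, "dz": 0, "rx": 0, "ry": 0, "rz": 10.5}, {"dx": -13, "dy": 116, "dz": 0, "rx": 0, "ry": 0, "rz": 14}, {"dx": -16, "dy": 145, "dz": 0, "rx": 0, "ry": 0, "rz": 17.4}]'

```text
clock: 25.98
tcp_pos: [0.5699, -0.2438, 0.2113]
orientation: [2.183, 2.259, 0.001]
contact_force: [0.0, -0.1, -1.2]
grip_width: 0.0127
gripper_force: 97.6
```

Call:
send_rows --deltas '[{"dx": -3, "dy": 29, "dz": 0, "rx": 0, "ry": 0, "rz": 3.5}, {"dx": -6, "dy": 58, "dz": 0, "rx": 0, "ry": 0, "rz": 7}, {"dx": -10, "dy": 87, "dz": 0, "rx": 0, "ry": 0, "rz": 10.5}, {"dx": -13, "dy": 116, "dz": 0, "rx": 0, "ry": 0, "rz": 14}, {"dx": -16, "dy": 145, "dz": 0, "rx": 0, "ry": 0, "rz": 17.4}]'

```text
clock: 26.4
tcp_pos: [0.5539, -0.0989, 0.2113]
orientation: [1.817, 2.563, 0.001]
contact_force: [0.7, -0.8, -1.9]
grip_width: 0.0124
gripper_force: 97.6
```

Call:
send_rows --deltas '[{"dx": -3, "dy": 29, "dz": 0, "rx": 0, "ry": 0, "rz": 3.5}, {"dx": -6, "dy": 58, "dz": 0, "rx": 0, "ry": 0, "rz": 7}, {"dx": -10, "dy": 87, "dz": 0, "rx": 0, "ry": 0, "rz": 10.5}, {"dx": -13, "dy": 116, "dz": 0, "rx": 0, "ry": 0, "rz": 14}, {"dx": -17, "dy": 144, "dz": 0, "rx": 0, "ry": 0, "rz": 17.4}]'

```text
clock: 26.82
tcp_pos: [0.5371, 0.0453, 0.2114]
orientation: [1.408, 2.808, 0.002]
contact_force: [0.7, -0.2, -2.2]
grip_width: 0.0122
gripper_force: 97.6
```

Call:
send_rows --deltas '[{"dx": 0, "dy": 0, "dz": 0, "rx": 0, "ry": 0, "rz": 0}, {"dx": 0, "dy": 0, "dz": 0, "rx": 0, "ry": 0, "rz": 0}]'

```text
clock: 26.98
tcp_pos: [0.5372, 0.0458, 0.2111]
orientation: [-1.407, -2.809, -0.002]
contact_force: [0.9, -0.5, -0.3]
grip_width: 0.0124
gripper_force: 97.8
```

Run:
```python
from h import *
both((.489,.106),.19,.25)
o=r.get_obs(); print(o['tcp_pos'],R.from_rotvec(o['orientation']).as_matrix().round(3)[:,[0,2]],o['contact_force'])
```

```text
scene (array([0.4946, 0.1064]), np.float64(0.0567), 'slope', array([ 3.7, -4.5]), 'z', np.float64(0.2223), 36)
side (array([0.4898, 0.1017]), np.float64(0.0539), 'slope', array([ 0.3, -0.4]), 'z', np.float64(0.2188), 26)
[0.53746178 0.0429697  0.21093485] [[-0.595  0.001]
 [ 0.804  0.   ]
 [-0.    -1.   ]] [-0.00476715  0.32298856 -0.67297623]
```

Call:
send_rows --deltas '[{"dx": -1, "dy": 2, "dz": -20, "rx": 2.4, "ry": 1.8, "rz": 0}, {"dx": -1, "dy": 2, "dz": -40, "rx": 2.4, "ry": 1.8, "rz": 0}, {"dx": -1, "dy": 2, "dz": -60, "rx": 2.4, "ry": 1.8, "rz": 0}, {"dx": -1, "dy": 2, "dz": -75, "rx": 2.4, "ry": 1.8, "rz": 0}, {"dx": -1, "dy": 2, "dz": -85, "rx": 2.4, "ry": 1.8, "rz": 0}]'

```text
clock: 27.5
tcp_pos: [0.5358, 0.044, 0.124]
orientation: [-1.395, -2.761, -0.034]
contact_force: [-0.5, 0.2, -1.1]
grip_width: 0.012
gripper_force: 97.7
```

Call:
send_rows --deltas '[{"dx": 0, "dy": 0, "dz": -4, "rx": 0, "ry": 0, "rz": 0}, {"dx": 0, "dy": 0, "dz": -7, "rx": 0, "ry": 0, "rz": 0}, {"dx": 0, "dy": 0, "dz": -9, "rx": 0, "ry": 0, "rz": 0}]'

```text
clock: 27.75
tcp_pos: [0.5375, 0.0447, 0.1171]
orientation: [-1.394, -2.765, -0.037]
contact_force: [0.9, -7.3, 8.3]
grip_width: 0.0122
gripper_force: 99.2
```

Call:
send_rows --deltas '[{"dx": 0, "dy": 0, "dz": 0, "rx": 0, "ry": 0, "rz": 0}, {"dx": 0, "dy": 0, "dz": 0, "rx": 0, "ry": 0, "rz": 0}, {"dx": 0, "dy": 0, "dz": 0, "rx": 0, "ry": 0, "rz": 0}, {"dx": 0, "dy": 0, "dz": 0, "rx": 0, "ry": 0, "rz": 0}]' --jaw 50

```text
clock: 28.08
tcp_pos: [0.5364, 0.0465, 0.1167]
orientation: [-1.39, -2.764, -0.038]
contact_force: [1.4, -0.5, -0.0]
grip_width: 0.0501
gripper_force: 0.0
```

Call:
send_rows --deltas '[{"dx": 0, "dy": 0, "dz": 30, "rx": 0, "ry": 0, "rz": 0}, {"dx": 0, "dy": 0, "dz": 65, "rx": -2.4, "ry": -1.8, "rz": 0}, {"dx": 0, "dy": 0, "dz": 94, "rx": -2.4, "ry": -1.8, "rz": 0}, {"dx": 0, "dy": 0, "dz": 94, "rx": -2.4, "ry": -1.8, "rz": 0}]'

```text
clock: 28.42
tcp_pos: [0.5394, 0.0471, 0.216]
orientation: [1.408, 2.801, 0.011]
contact_force: [0.8, 0.1, 0.3]
grip_width: 0.0499
gripper_force: 0.0
```

Run:
```python
from h import *
both((.49,.106),.11,.145)
for n in ['scene','side']:
    d=grab(n); print(n)
    for o in dippers([cloud(d)],[d['frame']]): 
        if o[0][1]<0 and o[0][0]<.7:print(*o)
o=r.get_obs(); print(o['tcp_pos'],R.from_rotvec(o['orientation']).as_matrix().round(3)[:,[0,2]],o['joints'].round(2))
```

```text
scene (array([0.4919, 0.1093]), np.float64(0.0543), 'slope', array([-0.2,  0.2]), 'z', np.float64(0.1265), 35)
side (array([0.4898, 0.1015]), np.float64(0.0553), 'slope', array([-0.4, -1.8]), 'z', np.float64(0.1263), 36)
scene
[ 0.4151 -0.3036] 0.0543 83 37 -100.2 0.131 17 0.087
side
[ 0.4135 -0.3093] 0.0543 192 100 -101.1 0.131 16 0.086
[0.53559097 0.04614492 0.20949716] [[-0.596 -0.002]
 [ 0.803  0.   ]
 [ 0.001 -1.   ]] [-0.53  0.3   0.4   1.94 -0.14  0.93  0.58]
```

Four are seated (rim .1264, level). Last is a.

Call:
send_rows --deltas '[{"dx": -9, "dy": -28, "dz": 0, "rx": 0, "ry": 0, "rz": -3}, {"dx": -18, "dy": -57, "dz": 0, "rx": 0, "ry": 0, "rz": -6}, {"dx": -27, "dy": -86, "dz": 0, "rx": 0, "ry": 0, "rz": -9}, {"dx": -36, "dy": -114, "dz": 0, "rx": 0, "ry": 0, "rz": -12}, {"dx": -45, "dy": -143, "dz": 0, "rx": 0, "ry": 0, "rz": -15.6}]'

```text
clock: 29.03
tcp_pos: [0.4898, -0.0981, 0.2089]
orientation: [-1.781, -2.584, 0.002]
contact_force: [0.8, -0.2, 0.2]
grip_width: 0.0499
gripper_force: 0.0
```

Call:
send_rows --deltas '[{"dx": -9, "dy": -28, "dz": 0, "rx": 0, "ry": 0, "rz": -3}, {"dx": -18, "dy": -57, "dz": 0, "rx": 0, "ry": 0, "rz": -6}, {"dx": -27, "dy": -86, "dz": 0, "rx": 0, "ry": 0, "rz": -9}, {"dx": -36, "dy": -114, "dz": 0, "rx": 0, "ry": 0, "rz": -12}, {"dx": -45, "dy": -143, "dz": 0, "rx": 0, "ry": 0, "rz": -15.6}]'

```text
clock: 29.45
tcp_pos: [0.4448, -0.2409, 0.209]
orientation: [-2.116, -2.318, 0.001]
contact_force: [0.5, 0.1, 0.0]
grip_width: 0.05
gripper_force: 0.0
```

Call:
send_rows --deltas '[{"dx": -9, "dy": -28, "dz": 0, "rx": 0, "ry": 0, "rz": -3}, {"dx": -18, "dy": -57, "dz": 0, "rx": 0, "ry": 0, "rz": -6}, {"dx": -27, "dy": -86, "dz": 0, "rx": 0, "ry": 0, "rz": -9}, {"dx": -36, "dy": -114, "dz": 0, "rx": 0, "ry": 0, "rz": -12}, {"dx": -45, "dy": -142, "dz": 0, "rx": 0, "ry": 0, "rz": -15.6}]'

```text
clock: 29.87
tcp_pos: [0.3999, -0.3828, 0.2088]
orientation: [-2.411, -2.009, 0.001]
contact_force: [0.6, 0.8, 0.3]
grip_width: 0.0495
gripper_force: 0.0
```

Call:
send_rows --deltas '[{"dx": 0, "dy": 0, "dz": -30, "rx": 0, "ry": 0, "rz": 0}, {"dx": 0, "dy": 0, "dz": -60, "rx": 0, "ry": 0, "rz": 0}, {"dx": 0, "dy": 0, "dz": -77, "rx": 0, "ry": 0, "rz": 0}, {"dx": 0, "dy": 0, "dz": -77, "rx": 0, "ry": 0, "rz": 0}]'

```text
clock: 30.2
tcp_pos: [0.3984, -0.3798, 0.1285]
orientation: [-2.404, -2.008, 0.004]
contact_force: [0.3, -0.3, -0.6]
grip_width: 0.0501
gripper_force: 0.0
```

Run:
```python
from h import *
for n in ['wrist','scene','side']:
    d=grab(n); print(n)
    for o in dippers([cloud(d,n=='wrist')],[d['frame']]): 
        if o[0][1]<0 and o[0][0]<.7:print(*o)
o=r.get_obs(); print(o['tcp_pos'],R.from_rotvec(o['orientation']).as_matrix().round(3),o['joints'].round(2))
```

```text
wrist
[ 0.4141 -0.3042] 0.0538 5245 1458 -101.1 0.13 9 0.084
scene
[ 0.4148 -0.303 ] 0.055 87 36 -100.1 0.129 17 0.086
side
[ 0.4137 -0.3088] 0.055 79 98 -101.2 0.132 43 0.087
[ 0.40117456 -0.38228444  0.13346112] [[ 0.178  0.984 -0.001]
 [ 0.984 -0.178  0.   ]
 [ 0.    -0.001 -1.   ]] [ 0.15  0.48  0.65  1.98 -0.4   0.81  0.85]
```

Call:
send_rows --deltas '[{"dx": 0, "dy": 0, "dz": -35, "rx": 0, "ry": 0, "rz": 0}, {"dx": 0, "dy": 0, "dz": -62, "rx": 0, "ry": 0, "rz": 0}, {"dx": 0, "dy": 0, "dz": -71, "rx": 0, "ry": 0, "rz": 0}, {"dx": 0, "dy": 0, "dz": -71, "rx": 0, "ry": 0, "rz": 0}]'

```text
clock: 30.68
tcp_pos: [0.4008, -0.3813, 0.0615]
orientation: [-2.408, -2.013, 0.0]
contact_force: [-0.2, -0.6, 0.7]
grip_width: 0.0499
gripper_force: 0.0
```

Call:
send_rows --deltas '[{"dx": 0, "dy": 0, "dz": 0, "rx": 0, "ry": 0, "rz": 0}, {"dx": 0, "dy": 0, "dz": 0, "rx": 0, "ry": 0, "rz": 0}, {"dx": 0, "dy": 0, "dz": 0, "rx": 0, "ry": 0, "rz": 0}, {"dx": 0, "dy": 0, "dz": 0, "rx": 0, "ry": 0, "rz": 0}, {"dx": 0, "dy": 0, "dz": 0, "rx": 0, "ry": 0, "rz": 0}]' --jaw 5

```text
clock: 31.1
tcp_pos: [0.4022, -0.3829, 0.064]
orientation: [2.409, 2.013, 0.002]
contact_force: [-0.5, -0.2, 7.6]
grip_width: 0.0126
gripper_force: 97.3
```

Call:
send_rows --deltas '[{"dx": 0, "dy": 0, "dz": 15, "rx": 0, "ry": 0, "rz": 0}, {"dx": 0, "dy": 0, "dz": 50, "rx": 0, "ry": 0, "rz": 0}, {"dx": 0, "dy": 0, "dz": 90, "rx": 0, "ry": 0, "rz": 0}, {"dx": 0, "dy": 0, "dz": 128, "rx": 0, "ry": 0, "rz": 0}, {"dx": 0, "dy": 0, "dz": 163, "rx": 0, "ry": 0, "rz": 0}]'

```text
clock: 31.52
tcp_pos: [0.401, -0.3822, 0.2279]
orientation: [2.41, 2.014, 0.001]
contact_force: [0.7, -0.1, -2.4]
grip_width: 0.0124
gripper_force: 97.8
```

Call:
send_rows --deltas '[{"dx": 11, "dy": 32, "dz": 0, "rx": 0, "ry": 0, "rz": 6.5}, {"dx": 22, "dy": 65, "dz": 0, "rx": 0, "ry": 0, "rz": 13}, {"dx": 33, "dy": 97, "dz": 0, "rx": 0, "ry": 0, "rz": 19.5}, {"dx": 45, "dy": 130, "dz": 0, "rx": 0, "ry": 0, "rz": 26}, {"dx": 56, "dy": 162, "dz": 0, "rx": 0, "ry": 0, "rz": 32.7}]'

```text
clock: 31.93
tcp_pos: [0.4576, -0.2183, 0.226]
orientation: [1.738, 2.616, 0.002]
contact_force: [0.5, -1.6, -2.3]
grip_width: 0.0123
gripper_force: 97.7
```

Call:
send_rows --deltas '[{"dx": 11, "dy": 32, "dz": 0, "rx": 0, "ry": 0, "rz": 6.5}, {"dx": 22, "dy": 65, "dz": 0, "rx": 0, "ry": 0, "rz": 13}, {"dx": 33, "dy": 97, "dz": 0, "rx": 0, "ry": 0, "rz": 19.5}, {"dx": 45, "dy": 130, "dz": 0, "rx": 0, "ry": 0, "rz": 26}, {"dx": 56, "dy": 162, "dz": 0, "rx": 0, "ry": 0, "rz": 32.7}]'

```text
clock: 32.35
tcp_pos: [0.5136, -0.0563, 0.226]
orientation: [0.932, 3.0, 0.001]
contact_force: [-0.2, 0.7, -2.1]
grip_width: 0.0122
gripper_force: 97.6
```

Call:
send_rows --deltas '[{"dx": 11, "dy": 32, "dz": 0, "rx": 0, "ry": 0, "rz": 6.5}, {"dx": 22, "dy": 65, "dz": 0, "rx": 0, "ry": 0, "rz": 13}, {"dx": 33, "dy": 97, "dz": 0, "rx": 0, "ry": 0, "rz": 19.5}, {"dx": 45, "dy": 130, "dz": 0, "rx": 0, "ry": 0, "rz": 26}, {"dx": 56, "dy": 162, "dz": 0, "rx": 0, "ry": 0, "rz": 32.7}]'

```text
clock: 32.77
tcp_pos: [0.5697, 0.1057, 0.2259]
orientation: [0.049, 3.141, 0.0]
contact_force: [-0.2, -1.3, -2.4]
grip_width: 0.0123
gripper_force: 97.6
```

Call:
send_rows --deltas '[{"dx": 0, "dy": 0, "dz": 0, "rx": 0, "ry": 0, "rz": 0}, {"dx": 0, "dy": 0, "dz": 0, "rx": 0, "ry": 0, "rz": 0}, {"dx": 0, "dy": 0, "dz": 0, "rx": 0, "ry": 0, "rz": 0}]'

```text
clock: 33.02
tcp_pos: [0.5691, 0.1032, 0.2254]
orientation: [-0.06, -3.14, 0.001]
contact_force: [0.9, -0.7, -1.8]
grip_width: 0.0124
gripper_force: 97.9
```

Run:
```python
from h import *
both((.489,.106),.205,.27); both((.49,.106),.11,.145)
o=r.get_obs(); print(o['tcp_pos'],R.from_rotvec(o['orientation']).as_matrix().round(3)[:,[0,2]],o['contact_force'])
```

```text
scene (array([0.4937, 0.1071]), np.float64(0.0546), 'slope', array([ 0.3, -0.1]), 'z', np.float64(0.2342), 25)
side (array([0.4934, 0.1003]), np.float64(0.0552), 'slope', array([ 1.4, -0.8]), 'z', np.float64(0.2346), 36)
scene (array([0.4924, 0.1098]), np.float64(0.0543), 'slope', array([1.3, 1.2]), 'z', np.float64(0.1251), 32)
side (array([0.4906, 0.1011]), np.float64(0.0551), 'slope', array([-0.1, -1. ]), 'z', np.float64(0.1264), 29)
[0.56919995 0.10243801 0.22553492] [[-0.999 -0.   ]
 [ 0.04  -0.   ]
 [ 0.    -1.   ]] [-0.86674368 -0.56371636 -2.14817606]
```

Call:
send_rows --deltas '[{"dx": -2, "dy": 2, "dz": -20, "rx": 0, "ry": 1.5, "rz": 0}, {"dx": -2, "dy": 2, "dz": -40, "rx": 0, "ry": 1.5, "rz": 0}, {"dx": -2, "dy": 2, "dz": -60, "rx": 0, "ry": 1.5, "rz": 0}, {"dx": -2, "dy": 2, "dz": -75, "rx": 0, "ry": 1.5, "rz": 0}, {"dx": -2, "dy": 2, "dz": -84, "rx": 0, "ry": 1.5, "rz": 0}]'

```text
clock: 33.63
tcp_pos: [0.5664, 0.1049, 0.1397]
orientation: [-0.06, -3.112, 0.002]
contact_force: [-0.5, -0.5, -2.1]
grip_width: 0.0127
gripper_force: 97.8
```

Call:
send_rows --deltas '[{"dx": 0, "dy": 0, "dz": -4, "rx": 0, "ry": 0, "rz": 0}, {"dx": 0, "dy": 0, "dz": -7, "rx": 0, "ry": 0, "rz": 0}, {"dx": 0, "dy": 0, "dz": -8, "rx": 0, "ry": 0, "rz": 0}]'

```text
clock: 33.88
tcp_pos: [0.568, 0.1055, 0.1338]
orientation: [-0.059, -3.116, 0.001]
contact_force: [0.6, -1.3, 0.4]
grip_width: 0.0123
gripper_force: 98.1
```

Call:
send_rows --deltas '[{"dx": 0, "dy": 0, "dz": 0, "rx": 0, "ry": 0, "rz": 0}, {"dx": 0, "dy": 0, "dz": 0, "rx": 0, "ry": 0, "rz": 0}, {"dx": 0, "dy": 0, "dz": 0, "rx": 0, "ry": 0, "rz": 0}, {"dx": 0, "dy": 0, "dz": 0, "rx": 0, "ry": 0, "rz": 0}]' --jaw 50

```text
clock: 34.22
tcp_pos: [0.5676, 0.1062, 0.1339]
orientation: [-0.058, -3.115, -0.0]
contact_force: [-0.6, 0.3, -0.7]
grip_width: 0.0501
gripper_force: 0.0
```

Call:
send_rows --deltas '[{"dx": 0, "dy": 0, "dz": 30, "rx": 0, "ry": 0, "rz": 0}, {"dx": 0, "dy": 0, "dz": 65, "rx": 0, "ry": -1.5, "rz": 0}, {"dx": 0, "dy": 0, "dz": 100, "rx": 0, "ry": -1.5, "rz": 0}, {"dx": 0, "dy": 0, "dz": 120, "rx": 0, "ry": -1.5, "rz": 0}, {"dx": 0, "dy": -40, "dz": 130, "rx": 0, "ry": -1.5, "rz": 0}]'

```text
clock: 34.63
tcp_pos: [0.5689, 0.0752, 0.2672]
orientation: [0.039, 3.136, 0.01]
contact_force: [1.5, 0.2, -0.6]
grip_width: 0.0502
gripper_force: 0.0
```

Call:
send_rows --deltas '[{"dx": 20, "dy": -36, "dz": 0, "rx": 0, "ry": 0, "rz": 0}, {"dx": 40, "dy": -72, "dz": 0, "rx": 0, "ry": 0, "rz": 0}, {"dx": 60, "dy": -108, "dz": 0, "rx": 0, "ry": 0, "rz": 0}, {"dx": 80, "dy": -144, "dz": 0, "rx": 0, "ry": 0, "rz": 0}, {"dx": 80, "dy": -144, "dz": 0, "rx": 0, "ry": 0, "rz": 0}]'

```text
clock: 35.05
tcp_pos: [0.6491, -0.0883, 0.2638]
orientation: [0.074, 3.139, -0.009]
contact_force: [-0.3, -0.9, 1.0]
grip_width: 0.0502
gripper_force: 0.0
```

Run:
```python
from h import *
both((.491,.105),.125,.16)
ims=[]
for n,b in [('scene',(120,290,200,420)),('side',(150,300,230,430))]:
    d=grab(n); c=d['frame'][b[0]:b[1],b[2]:b[3]]; ims.append(cv2.resize(c,(395,300),interpolation=cv2.INTER_CUBIC))
cv2.imwrite('pics/fin.png',np.hstack(ims))
d=grab('wrist'); P=cloud(d,True); hsv=cv2.cvtColor(d['frame'],cv2.COLOR_BGR2HSV)
for n in ['scene','side']:
    d=grab(n);P=cloud(d);hsv=cv2.cvtColor(d['frame'],cv2.COLOR_BGR2HSV)
    m=(abs(P[...,2]-.022)<.005)&(hsv[...,1]<50)&(hsv[...,2]>130)&(np.hypot(P[...,0]-.486,P[...,1]-.094)<.095); q=P[m][:,:2]; print(n,len(q),q.min(0),q.max(0),(q.min(0)+q.max(0))/2)
```

```text
scene (array([0.4932, 0.1101]), np.float64(0.0553), 'slope', array([ 2.7, -0.1]), 'z', np.float64(0.142), 34)
side (array([0.4897, 0.1032]), np.float64(0.0548), 'slope', array([-0.3, -1. ]), 'z', np.float64(0.1419), 36)
scene 123 [0.41849569 0.01689008] [0.56453668 0.17305272] [0.49151619 0.0949714 ]
side 147 [0.40706388 0.00993469] [0.56347238 0.15022619] [0.48526813 0.08008044]
```

View pics/fin.png

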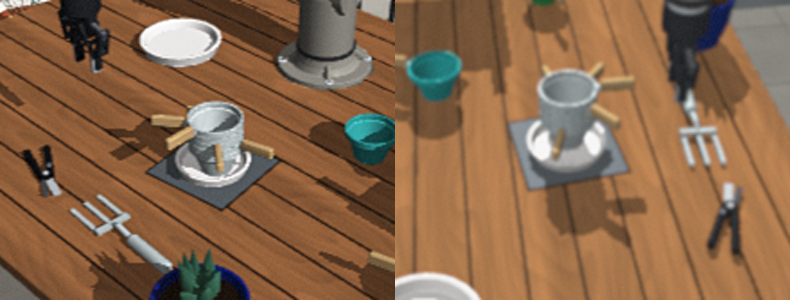

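Both views show all five nested level with the handles fanned out, the tray on the tile, and the pruner and fork untouched. Top rim reads .142, where full seating predicts .140.

```bash
python3 -c "
from bench import r
print(r.hand_in())"
```

```text
the job is handed in; nothing more can be done
None
```

I handed the job in at about 35 s on the robot's clock. The tray's foot is on the grey tile and all five dippers are nested in it with their handles at least 50° apart. The top rim measures 142 mm against the 140 mm expected, within camera error. The pruner and hand fork were left where they lay.

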